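# Dig the nail-drill handpiece out of the file bin and rest it in its cradle

## Task

Take the two file boards off the pile in the bin and lay them flat on the lilac mat, leaving the two blue buffing bars in the bin. Only then lift out the rose nail-drill handpiece that lies under them and lower it into the V-grooves of its yellow cradle, barrel centred across both forks (nose to either side); let it settle in the grooves before you let go. Do not shift or tip the bottle, the jar or the brush pot.

Things in the scene. Friction and masses are not known exactly. Their poses are not given: they have to be found in the camera images.
- bin: Open-topped pale grey-blue bin, fixed to the table. Outside 218 (its x) x 220 (its y) x 46 mm high, walls and floor 5 mm thick. Origin: centre of its underside, z up. On its floor lie the two blue bars (along the bin's y) with the handpiece between them, nearly parallel to them; the two file boards bridge the top of all three side by side, nearly along the bin's x.
- board_green: Loose file board with a green edge and grey abrasive top, flat with round ends: 178 mm long (its x), 44 mm wide (its y), 8 mm thick, 45 g. Origin: centre of its underside. At the start it lies level across the bars and handpiece, underside 31 mm above the table, about 32 mm beside the other board.
- board_orange: Loose file board with an orange edge and grey abrasive top, otherwise the same as the green one: 178 x 44 x 8 mm, long along its x, origin at the centre of its underside, underside 31 mm above the table at the start.
- handpiece: Loose cordless nail-drill handpiece, lying under the boards on the bin floor: round rose barrel 26 mm in diameter and 120 mm long, with a tapering steel nose 30 mm long at its +x end; about 160 g, heavy end the barrel. Origin: on the axis at the middle of the barrel (18 mm above the table at the start). Its x runs along the axis towards the nose. It is free to roll. At least 25 mm is clear on either side of it at mid-barrel.
- bar_near: Loose blue buffing bar on the bin floor, near the wall at the bin's -x side: 28 (its x) x 140 (its y) x 26 mm high, 90 g. Origin: centre of its underside. Stays in the bin.
- bar_far: Loose blue buffing bar like the other one, near the wall at the bin's +x side. 28 x 140 x 26 mm, origin at the centre of its underside. Stays in the bin.
- mat: Lilac work mat fixed to the table beside the bin, on the left or the right: 200 (its x) x 220 (its y) x 4 mm thick. Origin: centre of its underside.
- cradle: Yellow rest for the handpiece, fixed to the table on the other side of the bin from the mat: base plate 110 (its x) x 66 (its y) x 8 mm, with two upright forks, each 12 mm thick, centred 36 mm either side of the middle along its x. Each fork is a right-angled V-groove, open upwards and running along the cradle's x; groove bottom 28 mm above the table, fork tips 49 mm above the table and 42 mm apart. Origin: centre of its underside.
- cradle_seat (a point): The point midway between the two forks, 46.4 mm above the table, where the middle of the handpiece's barrel (its origin) lies when it is settled. Axes as the cradle's: x along the grooves, z up.
- bottle: Bystander: loose amber bottle with a white cap, 44 mm in diameter, 100 mm tall, beyond the mat or the cradle. Origin: centre of its underside.
- jar: Bystander: loose black lidded jar, 72 mm in diameter, 48 mm tall, beyond the mat or the cradle. Origin: centre of its underside.
- brush_pot: Bystander: loose white pot with brushes standing in it, 80 mm in diameter, 156 mm tall with the brushes, at the far left. Origin: centre of its underside.

How it is judged:
By the outcome, as a careful person would: the job done as asked, in the order asked, and still so for the second after the job is handed in, with the robot touching nothing.
It also fails if it takes over 67 s, if anything falls off the work surface, if the arm or the gripper's body presses on something with over 40 N, if the wrist force passes 120 N, or if a joint passes its speed limit or range.

## Robot

A 7-joint arm with a two-finger parallel gripper is mounted at the origin on the work surface. World frame = base frame: x ahead of the robot, y to its left, z up, the work surface at z = 0. Lengths are in m, angles in rad, forces in N, time in s.
With the tool pointing down it reaches from about 0.4 to 0.85 m from the base axis. Payload 10.4 kg.
Tool frame: the origin (TCP) lies where the fingers leave the gripper's body, on its centre line; the fingertips stand 70 mm ahead of it and the grasp point (between the pads) lies r.grip_depth ahead of it (r.grip_depth is the distance from the TCP to the grasp point, in m); z points along the fingers, y is the direction in which the jaws open and shut (so a half turn about z gives the same grasp; the last joint's range is limited). The gripper opens to 87 mm and grips with 3 to 60 N. Pads are 19 mm wide; open, the fingers measure 117 mm over their backs; the gripper's body (75 mm by 190 mm) begins 51 mm behind the grasp point.
Start: joints at [1.214, 0.332, -0.065, 1.46, 0.022, 1.35, -0.088], TCP at [0.205, -0.591, 0.292] pointing down, gripper open.
Joint ranges: [-2.6, 2.6], [-0.5, 2.12], [-1.47, 1.34], [0.16, 2.42], [-1.27, 4.41], [0.06, 2.06], [-2.6, 2.6]. Speed limits (rad/s): [2.22, 2.22, 2.79, 2.79, 3.14, 3.14, 3.14].

## Interface

Orientations are given as a unit quaternion [x, y, z, w].
In Python, from bench import monitor, viewer, workorder, nets, r gives the robot as it stands.
- The arm moves only by the tool drive_tool, never from a script. Its argument "plan" is a list of rows, each an object of numbers: "rx", "ry", "rz": the turn, a rotation vector about the tool's x, y, z in units of 360 degrees (1.0 is 360 degrees); "x", "y", "z": the shift along the tool's x, y, z in units of 1000 mm (1.0 is 1000 mm); "fingers": the opening, from 0 (shut) to 1 (fully open). In form: [{"rx": .., "ry": .., "rz": .., "x": .., "y": .., "z": .., "fingers": ..}, ...]. A call has 1 to 12 rows; each row is the pose to reach, as a shift and turn from the pose commanded when the call began, along the tool's axes at that moment, turning the shorter way round; what a row does not reach only later rows make up. A row lasts 1/8 s, in which the tool goes at most 62.5 mm and 10.7 degrees, less where a joint would pass 70% of its speed; a pose out of reach is approached as far as the arm can. A call with a number of a shift or a turn outside -1 to 1 is refused whole. A call with a gripper value outside its range is refused whole. The fingers move at their own pace and stop on an object; "squeeze" is the grip in N (left out, the last holds). Time passes only in rows, so rows that repeat a pose let the fingers close. It gives the time, the measured TCP pose, the force and the opening at its end, in the units of the state.
- monitor.read_state(): the state, without advancing time (a new reading comes with each control period).
- viewer.camera(name): name is "side" or "top"; returns a dict with "color" (384x512x3 uint8, red, green, blue), "depth" (384x512 float32, m along the optical axis (not along the pixel's ray), 0 where there is no reading), "camera_matrix" (3x3 intrinsics, pixels), "xyz" and "rotation" of the camera in the world. Camera axes: x right, y down, z forward; pixel columns grow to the right and rows downward; lengths in m; the calibration is good to about 2 mm. A picture is of the moment at which its call begins.
- workorder.close_job(): hands the job in, once; it reports no verdict.
Trained networks look in the newest picture that a camera, given by its name, has taken for a name from the list of things; names that differ only in an ending like _2 or _b are one class to them, and where a whole thing is asked for, a point or a joint stands for the part that bears it (a point fixed in the world has none). Each returns a list of dicts, best first, with "confidence" (0 to 1); they miss things now and then, are a little off and sometimes report something else, mostly with a low value. They report only what shows in the picture. A call takes as long as a camera call.
- nets.find_in(label, camera): "centre" ([x, y, z] in m, in world coordinates, good to about 4 mm: the middle of the surface that is visible of it).
- nets.regions_of(label, camera): "region" (384x512 bool, what is visible of it).
The state is a dict: "time": time; "joint_positions": joint angles; "joint_vel": joint speeds; "joint_torque": joint torques, N m; "ee_pos": TCP position; "eef_rot": TCP orientation; "ft_force": force on the tool from outside, world axes, zero at the start; "torque": the same for the moment, N m; "width": finger opening in m.
Only numpy, scipy, OpenCV 4.12 (cv2) and the standard library are available. Lean on these libraries where they do the work, as an engineer would, in place of code of your own. Each camera call takes 0.05 s, during which the arm holds its last target.

## Working session

There is one attempt and no reset: what is moved stays moved. The work goes in short steps, Python scripts to look and compute and a tool call to move; the robot and the scene stay as the last step left them, time stands still between calls to the robot, and variables do not carry over. Pictures are saved under pics/ and viewed, and the job is handed in when it is done.

Besides the shell and the picture viewer there is one more tool, called after "Emit:" as a command line: name --argument value ..., lists and objects as JSON in quotes. drive_tool: Moves the arm, as the interface text tells. Its arguments: {"type":"object","properties":{"plan":{"type":"array","items":{"type":"object","properties":{"rx":{"type":"number","minimum":-1,"maximum":1},"ry":{"type":"number","minimum":-1,"maximum":1},"rz":{"type":"number","minimum":-1,"maximum":1},"x":{"type":"number","minimum":-1,"maximum":1},"y":{"type":"number","minimum":-1,"maximum":1},"z":{"type":"number","minimum":-1,"maximum":1},"fingers":{"type":"number"}}}},"squeeze":{"type":"number"}},"required":["plan"]}

```bash
ls; mkdir -p pics
python3 - <<'E'
from bench import monitor, viewer, workorder, nets, r
import cv2, numpy as np
s=monitor.read_state(); print(s, r.grip_depth)
for c in ("top","side"):
    d=viewer.camera(c); cv2.imwrite(f"pics/{c}0.png",d["color"][:,:,::-1]); print(c,d["camera_matrix"],d["xyz"],d["rotation"])
    for n in ["bin","board_green","board_orange","handpiece","bar_near","bar_far","mat","cradle","bottle","jar","brush_pot"]:
        print(n,[(np.round(q["centre"],3).tolist(),round(q["confidence"],2)) for q in nets.find_in(n,c)[:2]])
E
```

```text
pics
{'time': 0.0, 'joint_positions': array([ 1.21439757,  0.33285895, -0.06470061,  1.46092184,  0.02158896,
        1.34995896, -0.08848971]), 'joint_vel': array([ 0.00250767,  0.00115023,  0.00126291,  0.00150734, -0.00091311,
        0.0004976 ,  0.00105406]), 'joint_torque': array([-8.61453509e-05, -6.23256612e+01,  2.47716287e-02, -3.89888656e+01,
       -6.13072584e-02,  3.99532705e-02,  1.59197430e-04]), 'ee_pos': array([ 0.20467444, -0.59022013,  0.29147126]), 'eef_rot': array([ 9.86101928e-01,  1.66139880e-01, -1.49428327e-04, -7.10471667e-04]), 'ft_force': array([ 0.15333279, -0.4332743 , -0.24725787]), 'torque': array([ 0.00045257, -0.01696072, -0.05281347]), 'width': 0.08693778517236461} 0.051
top [[423.9921756    0.         251.01292023]
 [  0.         423.9921756  203.30181449]
 [  0.           0.           1.        ]] [0.41974524 0.09819685 1.12536473] [ 0.71448859 -0.69493227  0.05068012 -0.06329869]
bin [([0.545, -0.027, 0.0], 0.57)]
board_green [([0.538, -0.056, 0.038], 0.93)]
board_orange [([0.552, 0.019, 0.042], 0.77), ([0.55, -0.025, 0.0], 0.21)]
handpiece [([0
[... 390 characters left out ...]
brush_pot [([0.475, 0.549, 0.069], 0.68), ([0.705, 0.282, 0.049], 0.39)]
side [[433.21125973   0.         250.29225378]
 [  0.         433.21125973 190.04271737]
 [  0.           0.           1.        ]] [ 0.42989996 -1.15168447  0.77236185] [ 0.86304298 -0.05591992  0.03284798 -0.50094989]
bin [([0.55, -0.06, 0.02], 0.58)]
board_green [([0.542, -0.064, 0.037], 0.61)]
board_orange [([0.557, 0.011, 0.037], 0.58)]
handpiece []
bar_near [([0.472, -0.015, 0.03], 0.47)]
bar_far []
mat [([0.5, 0.3, 0.003], 0.93)]
cradle [([0.474, -0.312, 0.008], 0.81), ([0.712, 0.263, 0.039], 0.27)]
bottle [([0.71, -0.299, 0.055], 0.84)]
jar [([0.716, 0.263, 0.038], 0.52)]
brush_pot [([0.479, 0.522, 0.07], 0.69)]
```

View pics/top0.png

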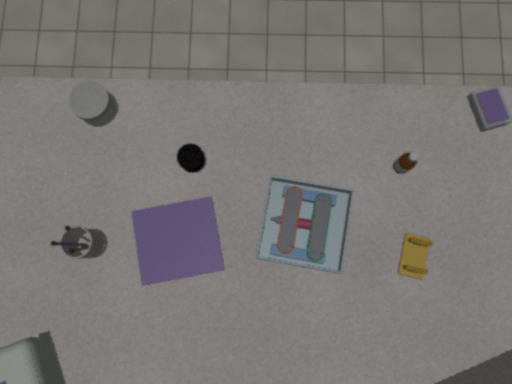

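View pics/side0.png

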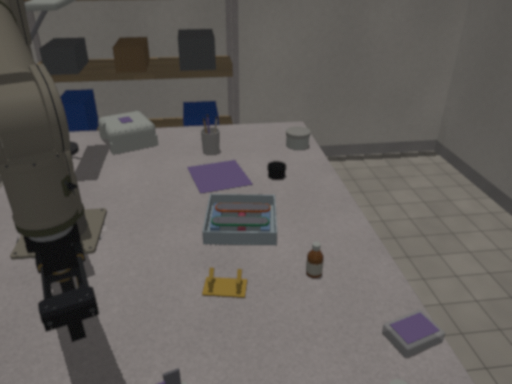

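The top view shows the mat on the left (178,240), the bin (305,225) with both boards and the rose handpiece, nose to the left, and the cradle on the right (415,256). Next I'll measure the precise poses.

```bash
cat > h.py <<'E'
from bench import monitor, viewer, workorder, nets, r
import cv2, numpy as np
from scipy.spatial.transform import Rotation as R
def cloud(d):
    K=d["camera_matrix"]; z=d["depth"]; v,u=np.mgrid[:z.shape[0],:z.shape[1]]
    P=np.stack([(u-K[0,2])*z/K[0,0],(v-K[1,2])*z/K[1,1],z],-1)
    return P@R.from_quat(d["rotation"]).as_matrix().T+d["xyz"]
def rect(p):
    # p in m -> centre, long-axis yaw deg, (long, short) mm
    (c,s,a)=cv2.minAreaRect((p[:,:2]*1000).astype(np.float32))
    if s[0]<s[1]: a+=90; s=s[::-1]
    a=(a+90)%180-90
    return np.round(c,1),round(a,1),np.round(s,1)
def show(name,d,f=1,crop=None):
    im=d["color"][:,:,::-1]
    if crop: im=im[crop[1]:crop[3],crop[0]:crop[2]]
    cv2.imwrite("pics/"+name+".png",cv2.resize(im,None,fx=f,fy=f,interpolation=cv2.INTER_CUBIC))
def st():
    s=monitor.read_state(); R_=R.from_quat(s["eef_rot"])
    print("t",round(s["time"],2),"p",np.round(s["ee_pos"],4),"w",round(s["width"],4),"F",np.round(s["ft_force"],1),"j",np.round(s["joint_positions"],2)); print(np.round(R_.as_matrix(),3))
    return s
E
python3 - <<'E'
from h import *
d=viewer.camera("top"); P=cloud(d); np.save("top0.npy",P)
show("top0z",d,5,(250,170,440,285))
for n in ["board_green","board_orange","mat","cradle","bin","handpiece","bar_near","bar_far"]:
    for q in nets.regions_of(n,"top")[:1]:
        m=q["region"]; p=P[m]; 
        print(n,round(q["confidence"],2),m.sum(),"z med",np.percentile(p[:,2],[5,50,95]).round(3),rect(p),p.mean(0).round(4))
d=viewer.camera("side"); P=cloud(d)
for n in ["board_green","board_orange","mat","cradle","bin"]:
    for q in nets.regions_of(n,"side")[:1]:
        m=q["region"]; p=P[m]; 
        print(n,round(q["confidence"],2),m.sum(),"z med",np.percentile(p[:,2],[5,50,95]).round(3),rect(p),p.mean(0).round(4))
E
```

```text
board_green 0.9 1160 z med [0.037 0.04  0.044] (array([500.5, -27.7]), -36.6, array([279.9, 105.9])) [ 0.5405 -0.0571  0.0434]
board_orange 0.96 1080 z med [0.037 0.04  0.044] (array([529.1,  28.3]), -18.5, array([251.7,  63.3])) [0.5559 0.0196 0.0462]
mat 0.92 6335 z med [0.001 0.004 0.008] (array([498.1, 271. ]), -78.0, array([305.7, 224.8])) [0.4972 0.3122 0.0081]
cradle 0.92 1104 z med [0.005 0.009 0.046] (array([ 475.2, -126.2]), 89.7, array([448.1, 113.4])) [ 0.4735 -0.3031  0.0198]
bin 0.92 4385 z med [0.002 0.007 0.047] (array([535.7, -23.4]), -8.4, array([264.8, 234.1])) [ 0.5498 -0.0273  0.0171]
handpiece 0.77 138 z med [0.022 0.029 0.033] (array([512.8,  54.6]), -47.3, array([190.2,  77.7])) [ 0.5501 -0.0026  0.0363]
bar_near 0.75 385 z med [0.018 0.032 0.036] (array([467.6,  13.7]), -80.4, array([182.7,  66. ])) [4.681e-01 2.000e-04 3.620e-02]
bar_far 0.59 259 z med [0.023 0.032 0.035] (array([626.3, -33.3]), 80.2, array([139.4,  34.2])) [ 0.6227 -0.0367  0.0306]
board_green 0.93 553 z med [0.031 0.038 0.04 ] (array([ 528.7, -590.7]), 88.6, array([1126.4,  170.3])) [ 0.5399 -0.0679  0.0408]
board_orange 0.69 443 z med [0.033 0.038 0.041] (array([ 538.1, -552.8]), 87.9, array([1204.9,  172. ])) [0.5606 0.0087 0.0406]
mat 0.73 85 z med [0.023 0.029 0.032] (array([619.1, -54.3]), 80.5, array([101.9,  25.2])) [ 0.6199 -0.0631  0.0284]
cradle 0.58 910 z med [0.003 0.007 0.043] (array([ 429.1, -691.4]), 83.1, array([913.8, 112.2])) [ 0.4751 -0.3129  0.0132]
bin 0.84 2129 z med [0.002 0.022 0.044] (array([ 461.1, -523.1]), 80.6, array([1250.4,  225.2])) [ 0.5441 -0.0455  0.0248]
```

View pics/top0z.png

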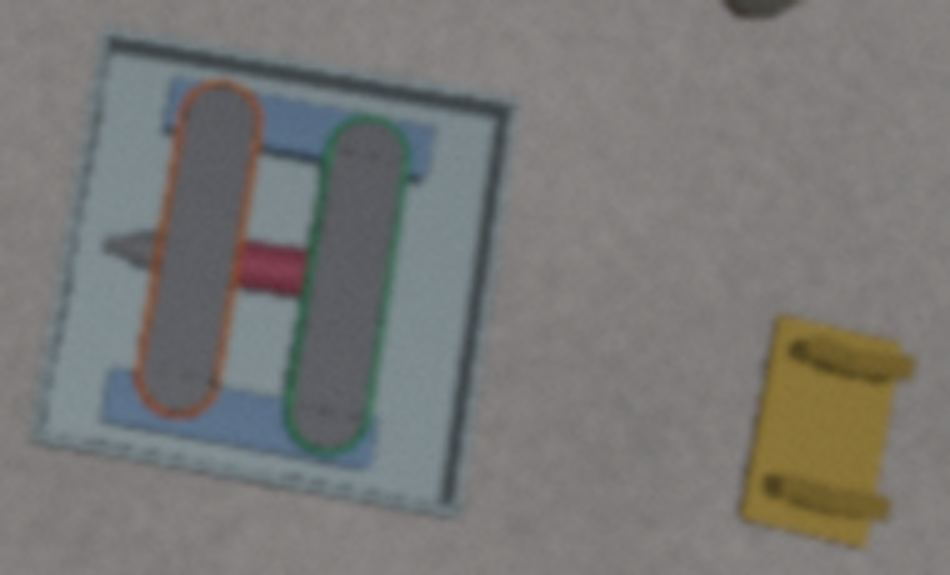

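```bash
cat >> h.py <<'E'
def plane(d,m,z):
    """mask pixels -> world points on plane z (largest component)"""
    n,l,s,_=cv2.connectedComponentsWithStats(m.astype(np.uint8)); m=l==1+np.argmax(s[1:,4])
    v,u=np.nonzero(m); K=d["camera_matrix"]
    D=np.stack([(u-K[0,2])/K[0,0],(v-K[1,2])/K[1,1],np.ones(len(u))],-1)@R.from_quat(d["rotation"]).as_matrix().T
    return d["xyz"]+D*((z-d["xyz"][2])/D[:,2])[:,None]
def find(n,cam,z):
    d=viewer.camera(cam)
    for q in nets.regions_of(n,cam)[:1]:
        p=plane(d,q["region"],z); P=cloud(d)[q["region"]]; P=P[P[:,2]<.3]
        print(cam,n,round(q["confidence"],2),"z",np.percentile(P[:,2],[5,50,95]).round(3),"mean",(p.mean(0)[:2]*1000).round(1),"rect",*rect(p))
E
python3 - <<'E'
from h import *
for n,z in [("board_green",.039),("board_orange",.039),("mat",.004),("bin",.046),("handpiece",.031),("bar_near",.031),("bar_far",.031),("cradle",.008)]:
    find(n,"top",z)
for n,z in [("board_green",.039),("board_orange",.039),("mat",.004)]: find(n,"side",z)
# color-based: cradle tall parts & plate
d=viewer.camera("top");P=cloud(d);hsv=cv2.cvtColor(d["color"],cv2.COLOR_RGB2HSV)
m=(hsv[...,0]>15)&(hsv[...,0]<35)&(hsv[...,1]>120)&(P[...,0]>.35)&(P[...,0]<.6)&(P[...,1]<-.2)&(P[...,1]>-.4)
print("yellow",m.sum(),rect(plane(d,m,.008)))
h=m&(P[...,2]>.02)&(P[...,2]<.06)
n,l,s,c=cv2.connectedComponentsWithStats(h.astype(np.uint8))
for i in range(1,n):
    if s[i,4]>15: p=P[l==i]; print("fork",s[i,4],rect(p),p.mean(0),p[:,2].max())
m=(hsv[...,0]>165)&(hsv[...,1]>110)&(P[...,0]>.45)&(P[...,0]<.65)&(abs(P[...,1])<.12)
print("rose",m.sum(),rect(plane(d,m,.029)),P[m].mean(0))
E
```

```text
top board_orange 0.74 z [0.037 0.04  0.044] mean [556.8  19. ] rect [557.9  18.9] -9.0 [176.   44.8]
top mat 0.81 z [0.001 0.004 0.008] mean [497.3 313.1] rect [498.9 313. ] -77.6 [220.4 199.4]
top bin 0.77 z [0.002 0.007 0.047] mean [545.3 -25.9] rect [546.8 -20.4] -8.6 [220.6 219.9]
top handpiece 0.69 z [0.018 0.029 0.034] mean [548.5 -19.3] rect [548.3 -19.5] 82.0 [32.4 25.3]
top bar_near 0.61 z [0.027 0.031 0.035] mean [469.9  14.2] rect [472.8  16. ] 81.1 [100.3  27.2]
top bar_far 0.53 z [0.02  0.031 0.035] mean [622.8 -31.3] rect [621.4 -32. ] 78.7 [45.5 31.8]
top cradle 0.88 z [0.004 0.009 0.047] mean [ 474.4 -309.3] rect [ 475.1 -311.9] -11.8 [114.9  76.5]
side board_green 0.74 z [0.032 0.038 0.04 ] mean [540.7 -64.7] rect [540.6 -64.5] -7.4 [176.4  48.8]
side board_orange 0.96 z [0.031 0.038 0.04 ] mean [553.9  11.6] rect [555.   11.4] -10.1 [173.1  55.5]
side mat 0.85 z [-0.001  0.002  0.005] mean [501.3 301.4] rect [503.  308.5] -78.1 [225.  199.5]
yellow 1017 (array([ 474. , -309.7]), -12.1, array([106.2,  69.8]))
fork 105 (array([ 510. , -313.1]), 78.2, array([47. , 11.9])) [ 0.50910804 -0.31440966  0.03935569] 0.05269582572305409
fork 101 (array([ 439.5, -298.2]), 77.3, array([48. , 12.1])) [ 0.43914667 -0.29925577  0.03998076] 0.05091898075294643
rose 89 (array([549.1, -18.3]), 83.3, array([29.8, 20. ])) [ 0.54908539 -0.01785678  0.03023805]
```

```bash
cat >> h.py <<'E'
def go(x,y,z,th,s=None):
    """shift/turn (call units) from the present pose to TCP x,y,z (mm) with tool-x yaw th deg, pointing down"""
    s=s or monitor.read_state(); R0=R.from_quat(s["eef_rot"]).as_matrix()
    d=R0.T@(np.array([x,y,z])/1000-s["ee_pos"])
    t=np.radians(th); Rt=np.array([[np.cos(t),np.sin(t),0],[np.sin(t),-np.cos(t),0],[0,0,-1]])
    rv=R.from_matrix(R0.T@Rt).as_rotvec()/(2*np.pi)
    print("go",x,y,z,th,"-> xyz",d.round(4),"r",rv.round(4))
E
python3 - <<'E'
from h import *
find("board_green","top",.039);find("board_green","top",.039);find("board_orange","top",.039)
find("handpiece","top",.031)
d=viewer.camera("top");K=d["camera_matrix"]
def px(u,v,z):
    m=np.zeros((384,512)); 
    D=R.from_quat(d["rotation"]).apply([(u-K[0,2])/K[0,0],(v-K[1,2])/K[1,1],1]); return ((d["xyz"]+D*(z-d["xyz"][2])/D[2])*1000).round(1)
print("nosetip",px(270.5,219,.018)); 
for a in [(250+102/5,170+245/5)]: print(px(*a,.018))
print("bar far px corners", px(250+175/5,170+80/5,.031),px(250+435/5,170+125/5,.031))
print("barrel edges right/left of gap", px(250+270/5,170+243/5,.018),px(250+270/5,170+294/5,.018))
# mid-gap world -> where nose tip/ axis
st(); go(541+36,-57-5,150,171)
E
```

```text
top board_green 0.92 z [0.037 0.04  0.044] mean [538.5 -57.3] rect [540.5 -57.3] -8.8 [175.   44.9]
top board_green 0.64 z [0.036 0.04  0.044] mean [542.6 -57.3] rect [542.2 -57.3] -8.1 [176.6  47.2]
top board_orange 0.69 z [0.037 0.04  0.043] mean [555.2  19. ] rect [557.5  19.1] -8.3 [177.   44.8]
top handpiece 0.59 z [0.018 0.028 0.033] mean [548.5 -19.1] rect [548.4 -19.3] 83.3 [33.6 25.9]
nosetip [559.3  68.2  18. ]
[559.3  68.5  18. ]
bar far px corners [646.1  32.4  31. ] [ 625.6 -103.8   31. ]
barrel edges right/left of gap [562.7 -19.6  18. ] [535.9 -19.9  18. ]
t 3.55 p [ 0.2048 -0.5905  0.2923] w 0.087 F [ 0.4 -0.5 -0.2] j [ 1.21  0.33 -0.06  1.46  0.02  1.35 -0.09]
[[ 0.945  0.328  0.   ]
 [ 0.328 -0.945 -0.   ]
 [ 0.     0.    -1.   ]]
go 577 -62 150 171 -> xyz [ 0.5248 -0.3774  0.1423] r [ 0.      0.     -0.4219]
```

Run:
```python
from h import *
go(580,-63.2,200,171.5)
```

```text
go 580 -63.2 200 171.5 -> xyz [ 0.5273 -0.3753  0.0923] r [ 0.      0.     -0.4233]
```

Emit:
drive_tool --plan '[{"x":0.527,"y":-0.375,"z":0.092,"rz":-0.423,"fingers":0.7},{"x":0.527,"y":-0.375,"z":0.092,"rz":-0.423,"fingers":0.7},{"x":0.527,"y":-0.375,"z":0.092,"rz":-0.423,"fingers":0.7},{"x":0.527,"y":-0.375,"z":0.092,"rz":-0.423,"fingers":0.7},{"x":0.527,"y":-0.375,"z":0.092,"rz":-0.423,"fingers":0.7},{"x":0.527,"y":-0.375,"z":0.092,"rz":-0.423,"fingers":0.7},{"x":0.527,"y":-0.375,"z":0.092,"rz":-0.423,"fingers":0.7},{"x":0.527,"y":-0.375,"z":0.092,"rz":-0.423,"fingers":0.7},{"x":0.527,"y":-0.375,"z":0.092,"rz":-0.423,"fingers":0.7},{"x":0.527,"y":-0.375,"z":0.092,"rz":-0.423,"fingers":0.7},{"x":0.527,"y":-0.375,"z":0.092,"rz":-0.423,"fingers":0.7},{"x":0.527,"y":-0.375,"z":0.092,"rz":-0.423,"fingers":0.7}]' --squeeze 25

```text
validation failed for argument at $.pl...
```

Run:
```python
from h import *
st();go(580,-63.2,130,171.5);go(580,-63.2,200,171.5)
```

```text
t 3.55 p [ 0.2048 -0.5905  0.2923] w 0.087 F [ 0.4 -0.5 -0.2] j [ 1.21  0.33 -0.06  1.46  0.02  1.35 -0.09]
[[ 0.945  0.328  0.   ]
 [ 0.328 -0.945 -0.   ]
 [ 0.     0.    -1.   ]]
go 580 -63.2 130 171.5 -> xyz [ 0.5272 -0.3753  0.1623] r [ 0.      0.     -0.4233]
go 580 -63.2 200 171.5 -> xyz [ 0.5273 -0.3753  0.0923] r [ 0.      0.     -0.4233]
```

Emit:
drive_tool --plan '[{"rx":0,"ry":0,"rz":-0.423,"x":0.527,"y":-0.375,"z":0.092,"fingers":0.7},{"rx":0,"ry":0,"rz":-0.423,"x":0.527,"y":-0.375,"z":0.092,"fingers":0.7}]' --squeeze 25

```text
time: 3.8
ee_pos: [0.2772, -0.4886, 0.2744]
eef_rot: [0.937, 0.349, 0.0, 0.0]
ft_force: [1.1, 0.1, 1.2]
width: 0.0739
```

Run:
```python
from h import *
go(580,-63.2,200,171.5)
```

```text
go 580 -63.2 200 171.5 -> xyz [ 0.5074 -0.1234  0.0743] r [ 0.000e+00  1.000e-04 -3.628e-01]
```

Emit:
drive_tool --plan '[{"rx":0,"ry":0,"rz":-0.363,"x":0.507,"y":-0.123,"z":0.074,"fingers":0.7},{"rx":0,"ry":0,"rz":-0.363,"x":0.507,"y":-0.123,"z":0.074,"fingers":0.7},{"rx":0,"ry":0,"rz":-0.363,"x":0.507,"y":-0.123,"z":0.074,"fingers":0.7},{"rx":0,"ry":0,"rz":-0.363,"x":0.507,"y":-0.123,"z":0.074,"fingers":0.7},{"rx":0,"ry":0,"rz":-0.363,"x":0.507,"y":-0.123,"z":0.074,"fingers":0.7},{"rx":0,"ry":0,"rz":-0.363,"x":0.507,"y":-0.123,"z":0.074,"fingers":0.7},{"rx":0,"ry":0,"rz":-0.363,"x":0.507,"y":-0.123,"z":0.074,"fingers":0.7},{"rx":0,"ry":0,"rz":-0.363,"x":0.507,"y":-0.123,"z":0.074,"fingers":0.7},{"rx":0,"ry":0,"rz":-0.363,"x":0.507,"y":-0.123,"z":0.074,"fingers":0.7},{"rx":0,"ry":0,"rz":-0.363,"x":0.507,"y":-0.123,"z":0.074,"fingers":0.7},{"rx":0,"ry":0,"rz":-0.363,"x":0.507,"y":-0.123,"z":0.074,"fingers":0.7},{"rx":0,"ry":0,"rz":-0.363,"x":0.507,"y":-0.123,"z":0.074,"fingers":0.7}]'

```text
time: 5.3
ee_pos: [0.5814, -0.0663, 0.2006]
eef_rot: [0.088, 0.996, -0.0, 0.0]
ft_force: [0.3, -0.5, 1.1]
width: 0.0612
```

Run:
```python
from h import *
st();go(580,-63.2,130,171.5);go(580,-63.2,87,171.5)
```

```text
t 5.3 p [ 0.5814 -0.0663  0.2006] w 0.0612 F [ 0.3 -0.5  1.1] j [ 0.66  0.42 -0.78  1.65  0.31  1.2   1.21]
[[-0.984  0.176  0.   ]
 [ 0.176  0.984 -0.   ]
 [-0.    -0.    -1.   ]]
go 580 -63.2 130 171.5 -> xyz [0.002  0.0029 0.0706] r [-0.      0.     -0.0045]
go 580 -63.2 87 171.5 -> xyz [0.002  0.0029 0.1136] r [-0.      0.     -0.0045]
```

Emit:
drive_tool --plan '[{"rx":0,"ry":0,"rz":0,"x":0,"y":0,"z":0.035,"fingers":0.7},{"rx":0,"ry":0,"rz":0,"x":0,"y":0,"z":0.07,"fingers":0.7},{"rx":0,"ry":0,"rz":0,"x":0,"y":0,"z":0.07,"fingers":0.7}]'

```text
time: 5.68
ee_pos: [0.5799, -0.0665, 0.1286]
eef_rot: [0.091, 0.996, 0.0, -0.002]
ft_force: [-0.4, 0.2, 0.8]
width: 0.061
```

Run:
```python
from h import *
st();go(580,-63.2,87,171.5)
d=viewer.camera("side"); show("side1",d,4,(180,170,300,270))
```

```text
t 5.67 p [ 0.5799 -0.0665  0.1286] w 0.061 F [-0.4  0.2  0.8] j [ 0.63  0.5  -0.74  1.72  0.37  1.08  1.16]
[[-0.983  0.182 -0.004]
 [ 0.182  0.983  0.001]
 [ 0.004 -0.    -1.   ]]
go 580 -63.2 87 171.5 -> xyz [0.0003 0.0032 0.0416] r [-0.     -0.0007 -0.0055]
```

View pics/side1.png

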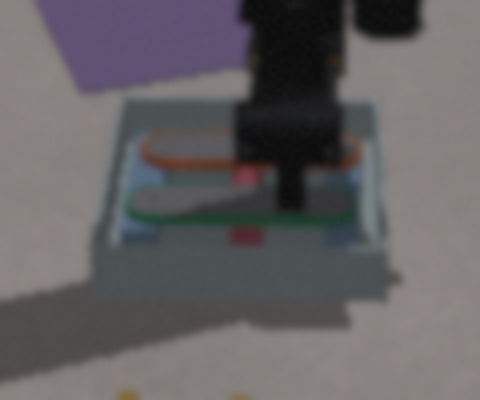

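Side view: the fingers are over the green board's right half, between the handpiece and the far bar. Descending to grip.

Emit:
drive_tool --plan '[{"rx":0,"ry":0,"rz":-0.004,"x":0,"y":0.003,"z":0.02,"fingers":0.7},{"rx":0,"ry":0,"rz":-0.004,"x":0,"y":0.003,"z":0.041,"fingers":0.7},{"rx":0,"ry":0,"rz":-0.004,"x":0,"y":0.003,"z":0.041,"fingers":0.7},{"rx":0,"ry":0,"rz":-0.004,"x":0,"y":0.003,"z":0.041,"fingers":0.3},{"rx":0,"ry":0,"rz":-0.004,"x":0,"y":0.003,"z":0.041,"fingers":0.3},{"rx":0,"ry":0,"rz":-0.004,"x":0,"y":0.003,"z":0.041,"fingers":0.3},{"rx":0,"ry":0,"rz":-0.004,"x":0,"y":0.003,"z":0.041,"fingers":0.3}]' --squeeze 25

```text
time: 6.6
ee_pos: [0.5823, -0.0634, 0.0903]
eef_rot: [0.079, 0.997, -0.0, 0.001]
ft_force: [-1.3, -0.4, 4.0]
width: 0.0435
```

Run:
```python
from h import *
st()
```

```text
t 6.6 p [ 0.5823 -0.0634  0.0903] w 0.0435 F [-1.3 -0.4  4. ] j [ 0.61  0.55 -0.72  1.74  0.42  1.01  1.14]
[[-0.988  0.157  0.001]
 [ 0.157  0.988 -0.   ]
 [-0.001 -0.    -1.   ]]
```

Gripping 11 mm above the tips would keep the tips from clearing the mat on placement, so I'll regrip with the tips just above the board's underside.

Emit:
drive_tool --plan '[{"rx":0,"ry":0,"rz":0,"x":0,"y":0,"z":0,"fingers":0.65},{"rx":0,"ry":0,"rz":0,"x":0,"y":0,"z":0,"fingers":0.65},{"rx":0,"ry":0,"rz":0,"x":0,"y":0,"z":-0.012,"fingers":0.65},{"rx":0,"ry":0,"rz":0,"x":0,"y":0,"z":-0.012,"fingers":0.65},{"rx":0,"ry":0,"rz":0,"x":0,"y":0,"z":-0.012,"fingers":0.3},{"rx":0,"ry":0,"rz":0,"x":0,"y":0,"z":-0.012,"fingers":0.3},{"rx":0,"ry":0,"rz":0,"x":0,"y":0,"z":-0.012,"fingers":0.3},{"rx":0,"ry":0,"rz":0,"x":0,"y":0,"z":-0.012,"fingers":0.3}]' --squeeze 25

```text
time: 7.6
ee_pos: [0.5818, -0.0634, 0.1015]
eef_rot: [0.079, 0.997, -0.0, -0.0]
ft_force: [-0.4, -0.1, 0.4]
width: 0.0434
```

Run:
```python
from h import *
st()
```

```text
t 7.6 p [ 0.5818 -0.0634  0.1015] w 0.0434 F [-0.4 -0.1  0.4] j [ 0.61  0.54 -0.73  1.73  0.41  1.03  1.15]
[[-0.988  0.157 -0.   ]
 [ 0.157  0.988 -0.   ]
 [ 0.    -0.    -1.   ]]
```

Gripped at 43.4 mm. Lifting straight up and checking.

Emit:
drive_tool --plan '[{"rx":0,"ry":0,"rz":0,"x":0,"y":0,"z":-0.01,"fingers":0.3},{"rx":0,"ry":0,"rz":0,"x":0,"y":0,"z":-0.04,"fingers":0.3},{"rx":0,"ry":0,"rz":0,"x":0,"y":0,"z":-0.08,"fingers":0.3},{"rx":0,"ry":0,"rz":0,"x":0,"y":0,"z":-0.1,"fingers":0.3},{"rx":0,"ry":0,"rz":0,"x":0,"y":0,"z":-0.1,"fingers":0.3}]'

```text
time: 8.22
ee_pos: [0.5825, -0.0634, 0.203]
eef_rot: [0.079, 0.997, -0.0, 0.001]
ft_force: [-0.6, 0.2, -1.1]
width: 0.0437
```

Run:
```python
from h import *
st(); d=viewer.camera("side"); show("side2",d,4,(180,130,300,270)); go(463,263,150,102.4); go(463,263,66,102.4)
```

```text
t 8.22 p [ 0.5825 -0.0634  0.203 ] w 0.0437 F [-0.6  0.2 -1.1] j [ 0.66  0.42 -0.78  1.65  0.31  1.2   1.22]
[[-0.988  0.157  0.003]
 [ 0.157  0.988 -0.001]
 [-0.003 -0.    -1.   ]]
go 463 263 150 102.4 -> xyz [0.1687 0.3038 0.0513] r [-0.000e+00  1.000e-04  1.904e-01]
go 463 263 66 102.4 -> xyz [0.1688 0.3038 0.1353] r [-0.000e+00  1.000e-04  1.904e-01]
```

View pics/side2.png

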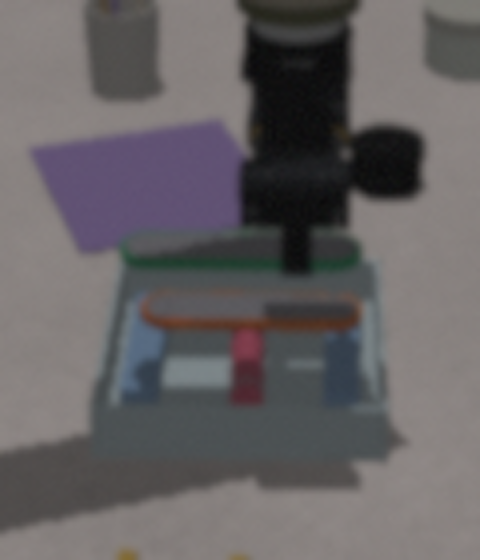

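The green board hangs level and the orange board hasn't moved. Carrying to the mat.

Emit:
drive_tool --plan '[{"rx":0,"ry":0,"rz":0.19,"x":0.169,"y":0.304,"z":0.03,"fingers":0.3},{"rx":0,"ry":0,"rz":0.19,"x":0.169,"y":0.304,"z":0.03,"fingers":0.3},{"rx":0,"ry":0,"rz":0.19,"x":0.169,"y":0.304,"z":0.03,"fingers":0.3},{"rx":0,"ry":0,"rz":0.19,"x":0.169,"y":0.304,"z":0.03,"fingers":0.3},{"rx":0,"ry":0,"rz":0.19,"x":0.169,"y":0.304,"z":0.03,"fingers":0.3},{"rx":0,"ry":0,"rz":0.19,"x":0.169,"y":0.304,"z":0.03,"fingers":0.3},{"rx":0,"ry":0,"rz":0.19,"x":0.169,"y":0.304,"z":0.05,"fingers":0.3},{"rx":0,"ry":0,"rz":0.19,"x":0.169,"y":0.304,"z":0.08,"fingers":0.3},{"rx":0,"ry":0,"rz":0.19,"x":0.169,"y":0.304,"z":0.1,"fingers":0.3},{"rx":0,"ry":0,"rz":0.19,"x":0.169,"y":0.304,"z":0.1,"fingers":0.3},{"rx":0,"ry":0,"rz":0.19,"x":0.169,"y":0.304,"z":0.1,"fingers":0.3}]'

```text
time: 9.65
ee_pos: [0.4631, 0.2635, 0.1022]
eef_rot: [0.626, 0.78, 0.0, 0.0]
ft_force: [-0.3, 0.6, -1.2]
width: 0.0434
```

Run:
```python
from h import *
st(); go(463,263,76,102.4); d=viewer.camera("top"); show("top3",d,4,(110,170,260,300));
```

```text
t 9.65 p [0.4631 0.2635 0.1022] w 0.0434 F [-0.3  0.6 -1.2] j [ 0.01  0.42 -0.71  1.87  0.33  0.97 -0.63]
[[-0.217  0.976  0.   ]
 [ 0.976  0.217  0.   ]
 [ 0.     0.    -1.   ]]
go 463 263 76 102.4 -> xyz [-0.0005 -0.0002  0.0262] r [ 0.0001 -0.      0.0004]
```

View pics/top3.png

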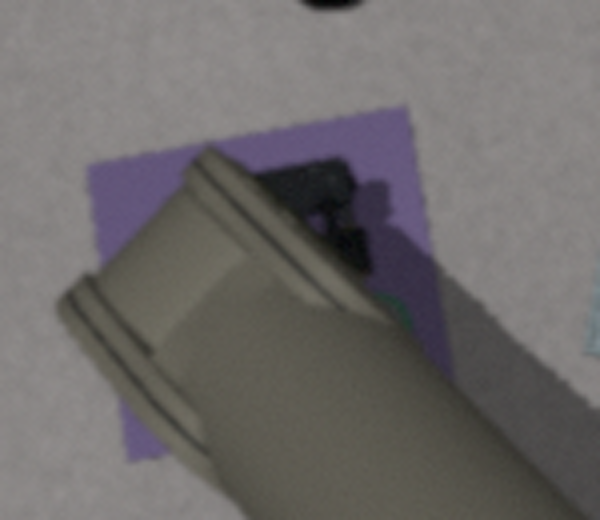

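The arm hides most of the board; its green end shows at (395,305) inside the mat. Lowering and releasing.

Emit:
drive_tool --plan '[{"rx":0,"ry":0,"rz":0,"x":0,"y":0,"z":0.015,"fingers":0.3},{"rx":0,"ry":0,"rz":0,"x":0,"y":0,"z":0.022,"fingers":0.3},{"rx":0,"ry":0,"rz":0,"x":0,"y":0,"z":0.027,"fingers":0.3},{"rx":0,"ry":0,"rz":0,"x":0,"y":0,"z":0.027,"fingers":0.3}]'

```text
time: 10.2
ee_pos: [0.4627, 0.2635, 0.0745]
eef_rot: [0.625, 0.78, -0.0, 0.0]
ft_force: [-0.4, 0.1, -0.2]
width: 0.0431
```

Emit:
drive_tool --plan '[{"rx":0,"ry":0,"rz":0,"x":0,"y":0,"z":0,"fingers":0.65},{"rx":0,"ry":0,"rz":0,"x":0,"y":0,"z":0,"fingers":0.65},{"rx":0,"ry":0,"rz":0,"x":0,"y":0,"z":0,"fingers":0.65},{"rx":0,"ry":0,"rz":0,"x":0,"y":0,"z":-0.06,"fingers":0.7},{"rx":0,"ry":0,"rz":0,"x":0,"y":0,"z":-0.12,"fingers":0.7}]'

```text
time: 10.82
ee_pos: [0.4623, 0.2633, 0.1958]
eef_rot: [0.625, 0.78, -0.001, -0.001]
ft_force: [2.3, -0.6, 0.2]
width: 0.0606
```

Run:
```python
from h import *
st(); d=viewer.camera("side"); show("side4",d,4,(160,130,300,270))
# orange: centre (557.6,19) yaw -8.6 ; +37
go(595,13.4,200,171.4); go(595,13.4,102,171.4)
```

```text
t 10.82 p [0.4623 0.2633 0.1958] w 0.0606 F [ 2.3 -0.6  0.2] j [ 0.07  0.3  -0.77  1.79  0.23  1.14 -0.56]
[[-0.218  0.976 -0.001]
 [ 0.976  0.218 -0.   ]
 [ 0.    -0.001 -1.   ]]
go 595 13.4 200 171.4 -> xyz [-0.2747  0.072   0.0039] r [ 0.0014  0.0005 -0.191 ]
go 595 13.4 102 171.4 -> xyz [-0.2749  0.0712  0.1019] r [ 0.0014  0.0005 -0.191 ]
```

View pics/side4.png

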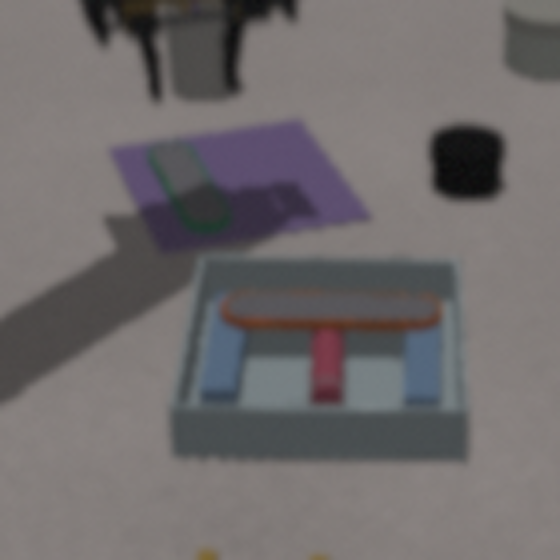

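The green board lies flat on the mat at (190,190), and the bars, handpiece and orange board are unmoved. Next: orange.

Emit:
drive_tool --plan '[{"rx":0,"ry":0,"rz":-0.191,"x":-0.275,"y":0.072,"z":0.004,"fingers":0.7},{"rx":0,"ry":0,"rz":-0.191,"x":-0.275,"y":0.072,"z":0.004,"fingers":0.7},{"rx":0,"ry":0,"rz":-0.191,"x":-0.275,"y":0.072,"z":0.004,"fingers":0.7},{"rx":0,"ry":0,"rz":-0.191,"x":-0.275,"y":0.072,"z":0.004,"fingers":0.7},{"rx":0,"ry":0,"rz":-0.191,"x":-0.275,"y":0.072,"z":0.004,"fingers":0.7},{"rx":0,"ry":0,"rz":-0.191,"x":-0.275,"y":0.072,"z":0.004,"fingers":0.7},{"rx":0,"ry":0,"rz":-0.191,"x":-0.275,"y":0.072,"z":0.03,"fingers":0.7},{"rx":0,"ry":0,"rz":-0.191,"x":-0.275,"y":0.072,"z":0.06,"fingers":0.7},{"rx":0,"ry":0,"rz":-0.191,"x":-0.275,"y":0.072,"z":0.065,"fingers":0.7},{"rx":0,"ry":0,"rz":-0.191,"x":-0.275,"y":0.072,"z":0.065,"fingers":0.7}]'

```text
time: 12.12
ee_pos: [0.5931, 0.0108, 0.1302]
eef_rot: [0.076, 0.997, 0.0, 0.0]
ft_force: [-0.5, -0.7, -0.5]
width: 0.0606
```

Run:
```python
from h import *
st(); go(594.5,13.4,101.5,171.4)
```

```text
t 12.12 p [0.5931 0.0108 0.1302] w 0.0606 F [-0.5 -0.7 -0.5] j [ 0.52  0.53 -0.78  1.69  0.41  1.09  1.04]
[[-0.989  0.151  0.   ]
 [ 0.151  0.989  0.   ]
 [-0.     0.    -1.   ]]
go 594.5 13.4 101.5 171.4 -> xyz [-0.001   0.0028  0.0287] r [ 0.      0.     -0.0002]
```

Emit:
drive_tool --plan '[{"rx":0,"ry":0,"rz":0,"x":-0.001,"y":0.003,"z":0.018,"fingers":0.7},{"rx":0,"ry":0,"rz":0,"x":-0.001,"y":0.003,"z":0.0285,"fingers":0.7},{"rx":0,"ry":0,"rz":0,"x":-0.001,"y":0.003,"z":0.0285,"fingers":0.7},{"rx":0,"ry":0,"rz":0,"x":-0.001,"y":0.003,"z":0.0285,"fingers":0.3},{"rx":0,"ry":0,"rz":0,"x":-0.001,"y":0.003,"z":0.0285,"fingers":0.3},{"rx":0,"ry":0,"rz":0,"x":-0.001,"y":0.003,"z":0.0285,"fingers":0.3},{"rx":0,"ry":0,"rz":0,"x":-0.001,"y":0.003,"z":0.0285,"fingers":0.3}]'

```text
time: 13.0
ee_pos: [0.5945, 0.0134, 0.1015]
eef_rot: [0.076, 0.997, -0.0, 0.0]
ft_force: [-1.1, -0.1, 3.2]
width: 0.0439
```

Run:
```python
from h import *
st()
```

```text
t 13.0 p [0.5945 0.0134 0.1015] w 0.0439 F [-1.1 -0.1  3.2] j [ 0.5   0.56 -0.76  1.71  0.44  1.05  1.01]
[[-0.989  0.151  0.001]
 [ 0.151  0.989 -0.   ]
 [-0.001 -0.    -1.   ]]
```

Emit:
drive_tool --plan '[{"rx":0,"ry":0,"rz":0,"x":0,"y":0,"z":-0.01,"fingers":0.3},{"rx":0,"ry":0,"rz":0,"x":0,"y":0,"z":-0.04,"fingers":0.3},{"rx":0,"ry":0,"rz":0,"x":0,"y":0,"z":-0.08,"fingers":0.3},{"rx":0,"ry":0,"rz":0,"x":0,"y":0,"z":-0.1,"fingers":0.3},{"rx":0,"ry":0,"rz":0,"x":0,"y":0,"z":-0.1,"fingers":0.3}]'

```text
time: 13.62
ee_pos: [0.5949, 0.0135, 0.2024]
eef_rot: [0.076, 0.997, -0.0, 0.001]
ft_force: [-0.6, -0.9, -0.4]
width: 0.0434
```

Run:
```python
from h import *
st(); d=viewer.camera("side"); show("side5",d,4,(160,130,300,270)); go(550,286,102,102.4)
```

```text
t 13.62 p [0.5949 0.0135 0.2024] w 0.0434 F [-0.6 -0.9 -0.4] j [ 0.54  0.45 -0.81  1.62  0.35  1.21  1.07]
[[-0.989  0.151  0.002]
 [ 0.151  0.989 -0.   ]
 [-0.002 -0.    -1.   ]]
go 550 286 102 102.4 -> xyz [0.0849 0.2629 0.0987] r [-0.000e+00  1.000e-04  1.914e-01]
```

View pics/side5.png

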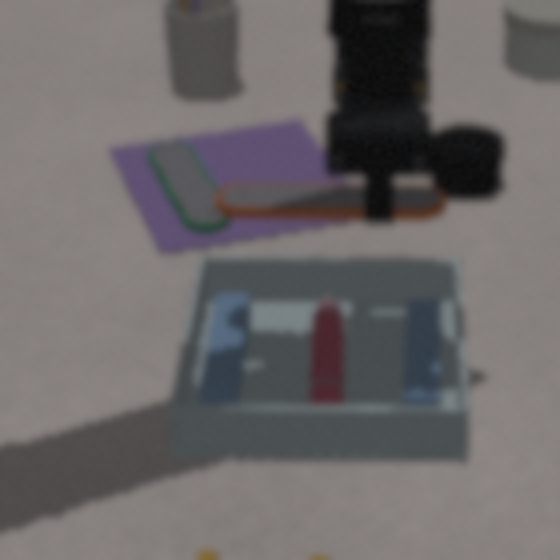

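Orange is lifted and the bin contents are unmoved. Carrying to the mat.

Emit:
drive_tool --plan '[{"rx":0,"ry":0,"rz":0.191,"x":0.085,"y":0.263,"z":0.03,"fingers":0.3},{"rx":0,"ry":0,"rz":0.191,"x":0.085,"y":0.263,"z":0.03,"fingers":0.3},{"rx":0,"ry":0,"rz":0.191,"x":0.085,"y":0.263,"z":0.03,"fingers":0.3},{"rx":0,"ry":0,"rz":0.191,"x":0.085,"y":0.263,"z":0.03,"fingers":0.3},{"rx":0,"ry":0,"rz":0.191,"x":0.085,"y":0.263,"z":0.03,"fingers":0.3},{"rx":0,"ry":0,"rz":0.191,"x":0.085,"y":0.263,"z":0.03,"fingers":0.3},{"rx":0,"ry":0,"rz":0.191,"x":0.085,"y":0.263,"z":0.05,"fingers":0.3},{"rx":0,"ry":0,"rz":0.191,"x":0.085,"y":0.263,"z":0.08,"fingers":0.3},{"rx":0,"ry":0,"rz":0.191,"x":0.085,"y":0.263,"z":0.099,"fingers":0.3},{"rx":0,"ry":0,"rz":0.191,"x":0.085,"y":0.263,"z":0.099,"fingers":0.3},{"rx":0,"ry":0,"rz":0.191,"x":0.085,"y":0.263,"z":0.099,"fingers":0.3}]'

```text
time: 15.05
ee_pos: [0.5502, 0.2866, 0.1027]
eef_rot: [0.625, 0.78, 0.0, 0.0]
ft_force: [0.2, -0.2, -0.4]
width: 0.0435
```

Run:
```python
from h import *
st(); go(550,286,74.5,102.4)
```

```text
t 15.05 p [0.5502 0.2866 0.1027] w 0.0435 F [ 0.2 -0.2 -0.4] j [-0.08  0.57 -0.61  1.64  0.37  1.05 -0.59]
[[-0.218  0.976  0.001]
 [ 0.976  0.218  0.   ]
 [ 0.     0.001 -1.   ]]
go 550 286 74.5 102.4 -> xyz [-0.0005 -0.0003  0.0282] r [ 0.0001 -0.      0.0005]
```

Emit:
drive_tool --plan '[{"rx":0,"ry":0,"rz":0,"x":0,"y":0,"z":0.015,"fingers":0.3},{"rx":0,"ry":0,"rz":0,"x":0,"y":0,"z":0.022,"fingers":0.3},{"rx":0,"ry":0,"rz":0,"x":0,"y":0,"z":0.028,"fingers":0.3},{"rx":0,"ry":0,"rz":0,"x":0,"y":0,"z":0.028,"fingers":0.3}]'

```text
time: 15.55
ee_pos: [0.55, 0.2864, 0.0743]
eef_rot: [0.625, 0.78, 0.0, 0.0]
ft_force: [-1.9, -1.1, 4.0]
width: 0.0436
```

Emit:
drive_tool --plan '[{"rx":0,"ry":0,"rz":0,"x":0,"y":0,"z":0,"fingers":0.65},{"rx":0,"ry":0,"rz":0,"x":0,"y":0,"z":0,"fingers":0.65},{"rx":0,"ry":0,"rz":0,"x":0,"y":0,"z":0,"fingers":0.65},{"rx":0,"ry":0,"rz":0,"x":0,"y":0,"z":-0.06,"fingers":0.65},{"rx":0,"ry":0,"rz":0,"x":0,"y":0,"z":-0.12,"fingers":0.65}]'

```text
time: 16.18
ee_pos: [0.5493, 0.286, 0.1949]
eef_rot: [0.625, 0.78, -0.001, -0.001]
ft_force: [1.4, 0.3, 0.4]
width: 0.0565
```

Run:
```python
from h import *
st(); d=viewer.camera("top"); show("top6",d,4,(110,160,340,290))
find("handpiece","top",.018)
hsv=cv2.cvtColor(d["color"],cv2.COLOR_RGB2HSV); P=cloud(d)
m=((hsv[...,0]>160)|(hsv[...,0]<3))&(hsv[...,1]>100)&(P[...,0]>.45)&(P[...,0]<.65)&(P[...,1]<.1)&(P[...,1]>-.12)
print("rose",m.sum(),rect(plane(d,m,.018)),np.median(P[m],0))
```

```text
t 16.18 p [0.5493 0.286  0.1949] w 0.0565 F [1.4 0.3 0.4] j [-0.05  0.47 -0.65  1.57  0.3   1.21 -0.54]
[[-0.218  0.976 -0.002]
 [ 0.976  0.218 -0.001]
 [-0.    -0.002 -1.   ]]
top handpiece 0.79 z [0.007 0.028 0.034] mean [551.1 -10.7] rect [551.2  -7.6] 83.8 [150.7  28.8]
rose 305 (array([550.4, -20.3]), 83.0, array([95.1, 20.9])) [ 0.54891162 -0.01903838  0.02993187]
```

View pics/top6.png

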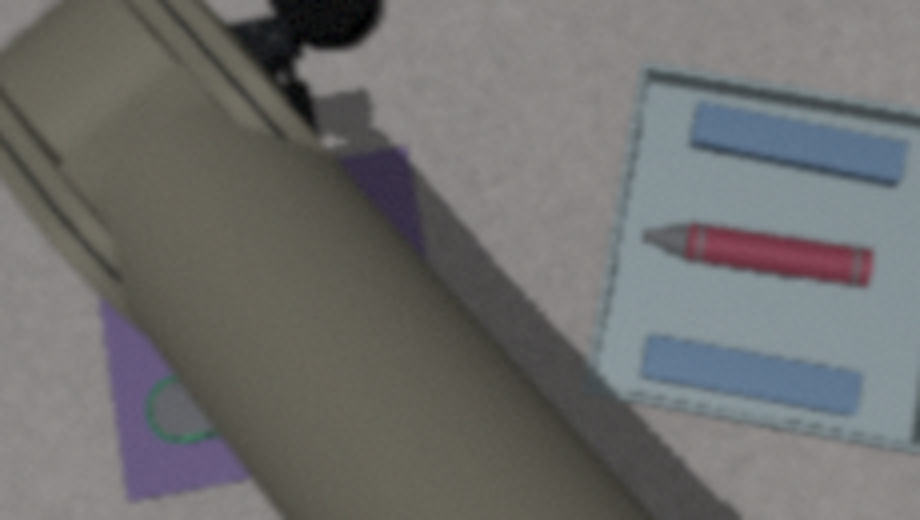

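The top view now shows the full handpiece at (640–870, 235–270 in the crop) with its nose to the left, and both bars in place. The gripper moves over it next.

Run:
```python
from h import *
go(549.3,-22,180,83.5)
d=viewer.camera("top"); P=cloud(d);hsv=cv2.cvtColor(d["color"],cv2.COLOR_RGB2HSV)
m=(hsv[...,0]>15)&(hsv[...,0]<35)&(hsv[...,1]>120)&(P[...,0]>.35)&(P[...,0]<.6)&(P[...,1]<-.2)&(P[...,1]>-.4)
for s in (("front",lambda x:x<.475),("rear",lambda x:x>=.475)):
    p=P[m&s[1](P[...,0])&(P[...,2]>.02)]; 
    print(s[0],len(p)); 
    e=np.array([-np.sin(np.radians(-12)),np.cos(np.radians(-12))]); q=p[:,:2]@e
    for lo in np.arange(q.min(),q.max(),.006): k=(q>=lo)&(q<lo+.006); print(round((lo+.003)*1000,1),k.sum(),(p[k,2].mean()*1000).round(1))
show("crad",d,8,(390,225,440,285))
d=viewer.camera("side"); show("scrad",d,8,(190,255,260,305))
```

```text
go 549.3 -22 180 83.5 -> xyz [-0.3015 -0.069   0.0168] r [ 0.0008 -0.0003  0.053 ]
front 101
-221.9 7 48.8
-215.9 19 43.2
-209.9 19 35.3
-203.9 12 29.8
-197.9 10 33.4
-191.9 8 40.0
-185.9 9 44.2
-179.9 15 47.6
-173.9 2 45.1
rear 105
-221.2 12 46.5
-215.2 19 39.5
-209.2 18 34.2
-203.2 13 30.8
-197.2 9 35.0
-191.2 9 38.5
-185.2 9 45.4
-179.2 15 46.9
-173.2 1 47.7
```

View pics/crad.png

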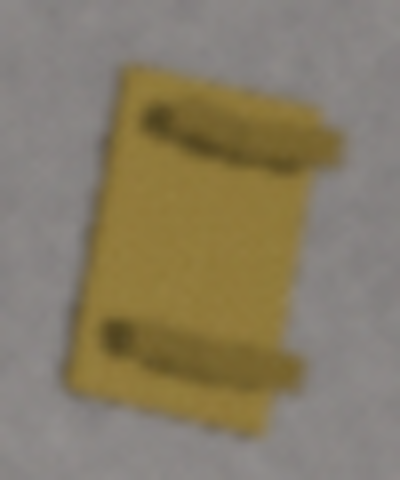

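View pics/scrad.png

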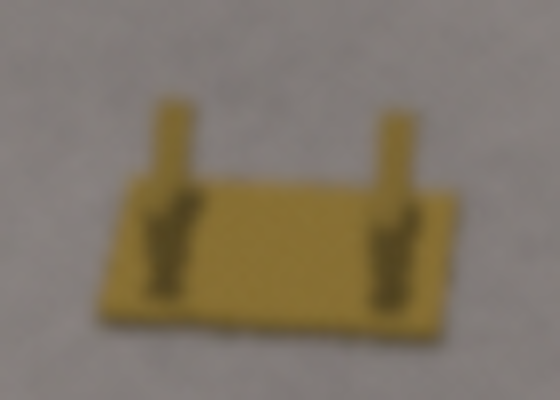

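Emit:
drive_tool --plan '[{"rx":0,"ry":0,"rz":0.053,"x":-0.301,"y":-0.069,"z":0.017,"fingers":0.45},{"rx":0,"ry":0,"rz":0.053,"x":-0.301,"y":-0.069,"z":0.017,"fingers":0.45},{"rx":0,"ry":0,"rz":0.053,"x":-0.301,"y":-0.069,"z":0.017,"fingers":0.45},{"rx":0,"ry":0,"rz":0.053,"x":-0.301,"y":-0.069,"z":0.017,"fingers":0.45},{"rx":0,"ry":0,"rz":0.053,"x":-0.301,"y":-0.069,"z":0.017,"fingers":0.45},{"rx":0,"ry":0,"rz":0.053,"x":-0.301,"y":-0.069,"z":0.017,"fingers":0.45},{"rx":0,"ry":0,"rz":0.053,"x":-0.301,"y":-0.069,"z":0.04,"fingers":0.45},{"rx":0,"ry":0,"rz":0.053,"x":-0.301,"y":-0.069,"z":0.065,"fingers":0.45},{"rx":0,"ry":0,"rz":0.053,"x":-0.301,"y":-0.069,"z":0.065,"fingers":0.45},{"rx":0,"ry":0,"rz":0.053,"x":-0.301,"y":-0.069,"z":0.065,"fingers":0.45}]'

```text
time: 17.68
ee_pos: [0.5481, -0.0219, 0.1294]
eef_rot: [0.746, 0.666, -0.0, -0.0]
ft_force: [0.5, 1.5, -0.2]
width: 0.0392
```

Run:
```python
from h import *
st(); go(549.3,-22,78,83.5); d=viewer.camera("side"); show("side7",d,5,(180,150,300,260))
```

```text
t 17.68 p [ 0.5481 -0.0219  0.1294] w 0.0392 F [ 0.5  1.5 -0.2] j [ 0.37  0.36 -0.49  1.82  0.2   1.01 -0.31]
[[ 0.113  0.994 -0.   ]
 [ 0.994 -0.113  0.   ]
 [ 0.    -0.    -1.   ]]
go 549.3 -22 78 83.5 -> xyz [0.     0.0012 0.0514] r [-0.0001 -0.      0.0001]
```

View pics/side7.png

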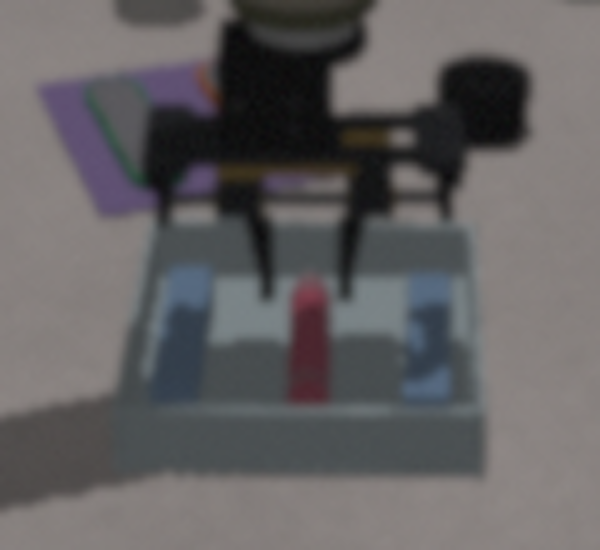

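The open fingers (265,295) and (345,295) straddle the barrel symmetrically. Descending and gripping.

Emit:
drive_tool --plan '[{"rx":0,"ry":0,"rz":0,"x":0,"y":0.001,"z":0.03,"fingers":0.45},{"rx":0,"ry":0,"rz":0,"x":0,"y":0.001,"z":0.045,"fingers":0.45},{"rx":0,"ry":0,"rz":0,"x":0,"y":0.001,"z":0.051,"fingers":0.45},{"rx":0,"ry":0,"rz":0,"x":0,"y":0.001,"z":0.051,"fingers":0.45},{"rx":0,"ry":0,"rz":0,"x":0,"y":0.001,"z":0.051,"fingers":0.2},{"rx":0,"ry":0,"rz":0,"x":0,"y":0.001,"z":0.051,"fingers":0.2},{"rx":0,"ry":0,"rz":0,"x":0,"y":0.001,"z":0.051,"fingers":0.2},{"rx":0,"ry":0,"rz":0,"x":0,"y":0.001,"z":0.051,"fingers":0.2}]' --squeeze 25

```text
time: 18.73
ee_pos: [0.5494, -0.0226, 0.0787]
eef_rot: [0.746, 0.666, 0.0, 0.0]
ft_force: [-1.2, -0.7, 5.8]
width: 0.0253
```

Run:
```python
from h import *
st()
```

```text
t 18.73 p [ 0.5494 -0.0226  0.0787] w 0.0253 F [-1.2 -0.7  5.8] j [ 0.35  0.43 -0.47  1.85  0.24  0.91 -0.34]
[[ 0.113  0.994  0.001]
 [ 0.994 -0.113 -0.   ]
 [-0.     0.001 -1.   ]]
```

Emit:
drive_tool --plan '[{"rx":0,"ry":0,"rz":0,"x":0,"y":0,"z":-0.01,"fingers":0.2},{"rx":0,"ry":0,"rz":0,"x":0,"y":0,"z":-0.04,"fingers":0.2},{"rx":0,"ry":0,"rz":0,"x":0,"y":0,"z":-0.08,"fingers":0.2},{"rx":0,"ry":0,"rz":0,"x":0,"y":0,"z":-0.12,"fingers":0.2},{"rx":0,"ry":0,"rz":0,"x":0,"y":0,"z":-0.12,"fingers":0.2}]'

```text
time: 19.35
ee_pos: [0.5505, -0.0224, 0.2016]
eef_rot: [0.746, 0.666, 0.002, 0.002]
ft_force: [0.9, 0.3, -1.2]
width: 0.0254
```

Run:
```python
from h import *
st(); d=viewer.camera("side"); show("side8",d,5,(180,130,300,250)); go(474.4,-307.8,190,-12)
```

```text
t 19.35 p [ 0.5505 -0.0224  0.2016] w 0.0254 F [ 0.9  0.3 -1.2] j [ 0.4   0.28 -0.51  1.75  0.15  1.14 -0.27]
[[ 0.113  0.994  0.006]
 [ 0.994 -0.113 -0.001]
 [-0.     0.006 -1.   ]]
go 474.4 -307.8 190 -12 -> xyz [-0.2919 -0.0423  0.0095] r [ 0.0003 -0.0003  0.2652]
```

View pics/side8.png

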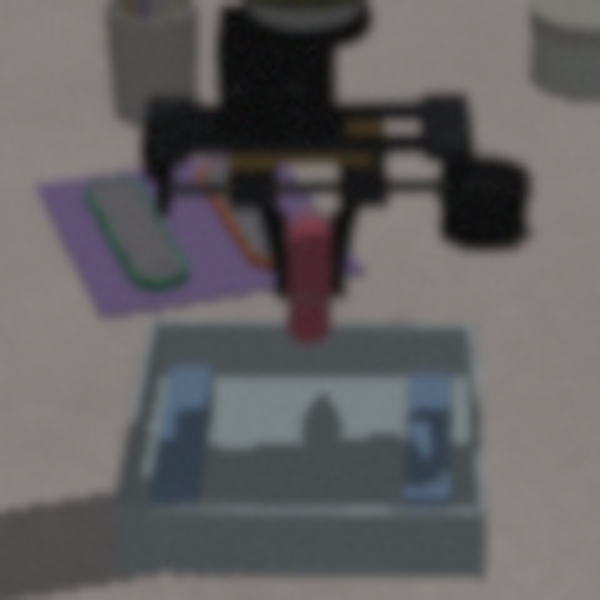

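The handpiece is held at mid-barrel and the bars are still in the bin. Carrying to the cradle.

Emit:
drive_tool --plan '[{"rx":0,"ry":0,"rz":0.265,"x":-0.292,"y":-0.042,"z":0.01,"fingers":0.2},{"rx":0,"ry":0,"rz":0.265,"x":-0.292,"y":-0.042,"z":0.01,"fingers":0.2},{"rx":0,"ry":0,"rz":0.265,"x":-0.292,"y":-0.042,"z":0.01,"fingers":0.2},{"rx":0,"ry":0,"rz":0.265,"x":-0.292,"y":-0.042,"z":0.01,"fingers":0.2},{"rx":0,"ry":0,"rz":0.265,"x":-0.292,"y":-0.042,"z":0.01,"fingers":0.2},{"rx":0,"ry":0,"rz":0.265,"x":-0.292,"y":-0.042,"z":0.01,"fingers":0.2},{"rx":0,"ry":0,"rz":0.265,"x":-0.292,"y":-0.042,"z":0.01,"fingers":0.2},{"rx":0,"ry":0,"rz":0.265,"x":-0.292,"y":-0.042,"z":0.01,"fingers":0.2},{"rx":0,"ry":0,"rz":0.265,"x":-0.292,"y":-0.042,"z":0.01,"fingers":0.2},{"rx":0,"ry":0,"rz":0.265,"x":-0.292,"y":-0.042,"z":0.03,"fingers":0.2},{"rx":0,"ry":0,"rz":0.265,"x":-0.292,"y":-0.042,"z":0.05,"fingers":0.2},{"rx":0,"ry":0,"rz":0.265,"x":-0.292,"y":-0.042,"z":0.05,"fingers":0.2}]'

```text
time: 20.9
ee_pos: [0.4727, -0.3071, 0.1456]
eef_rot: [0.995, -0.104, -0.002, -0.001]
ft_force: [-0.0, 0.2, -0.8]
width: 0.0248
```

Run:
```python
from h import *
st(); go(474.4,-307.8,125,-12);go(474.4,-307.8,107.1,-12); d=viewer.camera("side"); show("side9",d,5,(170,200,290,310))
d=viewer.camera("top"); show("top9",d,5,(350,200,460,300))
```

```text
t 20.9 p [ 0.4727 -0.3071  0.1456] w 0.0248 F [-0.   0.2 -0.8] j [ 0.59  0.33 -0.12  1.78  0.04  1.03 -1.32]
[[ 0.978 -0.206 -0.004]
 [-0.206 -0.978  0.003]
 [-0.005 -0.002 -1.   ]]
go 474.4 -307.8 125 -12 -> xyz [0.0019 0.0004 0.0206] r [-0.0002  0.0008  0.0003]
go 474.4 -307.8 107.1 -12 -> xyz [0.002  0.0004 0.0385] r [-0.0002  0.0008  0.0003]
```

View pics/side9.png

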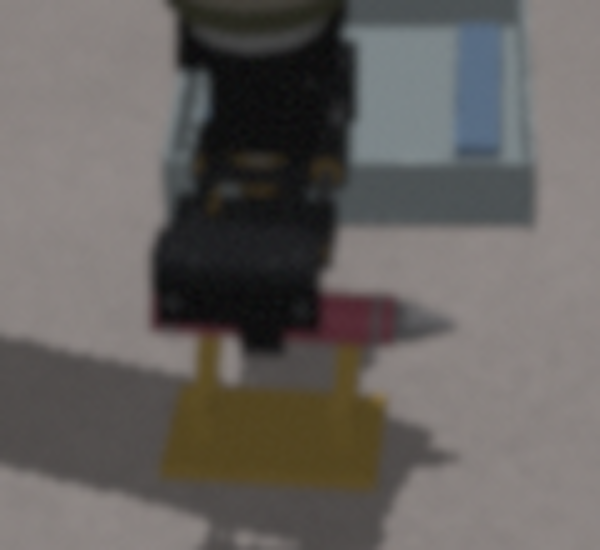

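View pics/top9.png

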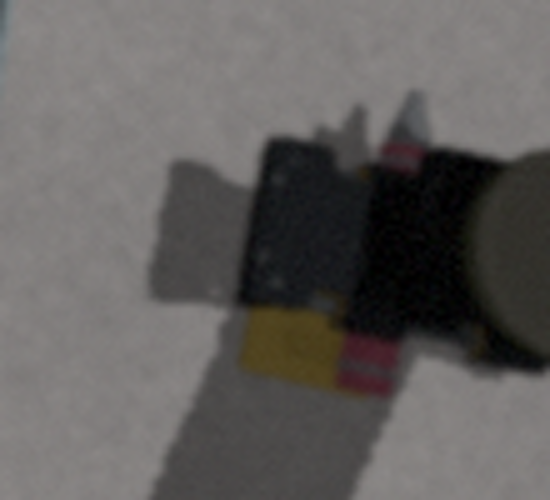

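The handpiece looks level above the forks. Checking its axis from the nose tip and barrel end in the images.

Run:
```python
from h import *
s=monitor.read_state(); az=s["ee_pos"][2]-.0607
T=viewer.camera("top"); 
S=viewer.camera("side")
def px(d,u,v,z):
    K=d["camera_matrix"];D=R.from_quat(d["rotation"]).apply([(u-K[0,2])/K[0,0],(v-K[1,2])/K[1,1],1]); return ((d["xyz"]+D*(z-d["xyz"][2])/D[2])*1000)
for d,a,b in ((T,(433.6,218.4),(423.2,277.8)),(S,(261,265),(200.5,262.5))):
    n=px(d,*a,az);t=px(d,*b,az); u=(n-t)/np.linalg.norm(n-t)
    print(n.round(),t.round(),np.linalg.norm(n-t).round(1),"yaw",np.degrees(np.arctan2(u[1],u[0])).round(1),"orig via nose",(n-90*u).round(1),"via tail",(t+60*u).round(1))
# cradle forks seen from side: px tops/bottom
find("handpiece","side",az)
# depth on held handpiece
P=cloud(S); q=nets.regions_of("handpiece","side")
if q:
    p=P[q[0]["region"]];p=p[(p[:,2]>.03)&(p[:,2]<.15)]
    print(len(p),p.mean(0).round(4)); 
    x=p[:,0]; print("z-front/back",np.median(p[x<.45,2]),np.median(p[x>.5,2]))
```

```text
[ 563. -329.   87.] [ 419. -299.   87.] 147.5 yaw -11.9 orig via nose [ 474.8 -310.5   87.3] via tail [ 477.3 -311.    87.3]
[ 564. -332.   87.] [ 417. -304.   87.] 149.3 yaw -11.1 orig via nose [ 475.4 -315.2   87.3] via tail [ 476.1 -315.3   87.3]
side handpiece 0.5 z [0.081 0.093 0.1  ] mean [ 527.3 -320.4] rect [ 531.2 -321.4] -21.1 [62.4 44.5]
223 [ 0.5263 -0.327   0.0924]
z-front/back nan 0.09313261376181692
  return _methods._mean(a, axis=axis, dtype=dtype,
  ret = ret.dtype.type(ret / rcount)
```

Emit:
drive_tool --plan '[{"rx":0,"ry":0,"rz":0,"x":0.001,"y":-0.001,"z":0.015,"fingers":0.2},{"rx":0,"ry":0,"rz":0,"x":0.001,"y":-0.001,"z":0.028,"fingers":0.2},{"rx":0,"ry":0,"rz":0,"x":0.001,"y":-0.001,"z":0.035,"fingers":0.2},{"rx":0,"ry":0,"rz":0,"x":0.001,"y":-0.001,"z":0.035,"fingers":0.2}]' --squeeze 15

```text
time: 21.75
ee_pos: [0.475, -0.307, 0.1122]
eef_rot: [0.995, -0.104, -0.001, -0.0]
ft_force: [-0.1, -0.0, -1.2]
width: 0.0255
```

Run:
```python
from h import *
s=st(); print(s["torque"].round(3)); go(474.4,-306.5,107.1,-12); d=viewer.camera("side"); show("side10",d,5,(170,200,290,310))
```

```text
t 21.75 p [ 0.475  -0.307   0.1122] w 0.0255 F [-0.1 -0.  -1.2] j [ 0.59  0.38 -0.12  1.81  0.05  0.96 -1.33]
[[ 0.978 -0.206 -0.001]
 [-0.206 -0.978  0.001]
 [-0.001 -0.    -1.   ]]
[0.003 0.04  0.025]
go 474.4 -306.5 107.1 -12 -> xyz [-0.0007 -0.0003  0.0051] r [-0.0001  0.0002  0.0002]
```

View pics/side10.png

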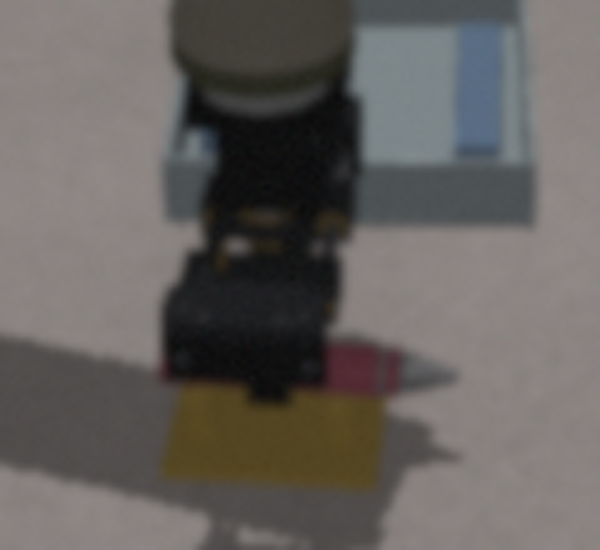

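No contact yet, and the forks sit behind the barrel. Lowering the last 5 mm slowly.

Emit:
drive_tool --plan '[{"rx":0,"ry":0,"rz":0,"x":0,"y":0,"z":0.002,"fingers":0.2},{"rx":0,"ry":0,"rz":0,"x":0,"y":0,"z":0.0035,"fingers":0.2},{"rx":0,"ry":0,"rz":0,"x":0,"y":0,"z":0.0045,"fingers":0.2},{"rx":0,"ry":0,"rz":0,"x":0,"y":0,"z":0.005,"fingers":0.2},{"rx":0,"ry":0,"rz":0,"x":0,"y":0,"z":0.005,"fingers":0.2}]'

```text
time: 22.42
ee_pos: [0.4754, -0.3072, 0.1082]
eef_rot: [0.995, -0.104, 0.0, 0.0]
ft_force: [-0.4, 0.5, -2.2]
width: 0.0256
```

Run:
```python
from h import *
s=st(); print(s["torque"].round(3))
```

```text
t 22.43 p [ 0.4754 -0.3072  0.1082] w 0.0256 F [-0.4  0.5 -2.2] j [ 0.59  0.38 -0.12  1.81  0.05  0.95 -1.33]
[[ 0.978 -0.206  0.   ]
 [-0.206 -0.978 -0.   ]
 [ 0.     0.    -1.   ]]
[-0.013 -0.005  0.026]
```

Emit:
drive_tool --plan '[{"rx":0,"ry":0,"rz":0,"x":0,"y":0,"z":0.001,"fingers":0.2},{"rx":0,"ry":0,"rz":0,"x":0,"y":0,"z":0.002,"fingers":0.2},{"rx":0,"ry":0,"rz":0,"x":0,"y":0,"z":0.002,"fingers":0.2}]'

```text
time: 22.8
ee_pos: [0.4757, -0.3071, 0.107]
eef_rot: [0.995, -0.104, 0.0, 0.0]
ft_force: [-2.8, 2.2, 8.2]
width: 0.0256
```

Run:
```python
from h import *
s=st(); print(s["torque"].round(3))
```

```text
t 22.8 p [ 0.4757 -0.3071  0.107 ] w 0.0256 F [-2.8  2.2  8.2] j [ 0.59  0.38 -0.12  1.81  0.05  0.95 -1.33]
[[ 0.979 -0.206  0.   ]
 [-0.206 -0.979 -0.   ]
 [ 0.     0.    -1.   ]]
[0.643 0.719 0.06 ]
```

Contact at the expected height (8 N). Holding with the softest grip so it settles, then opening.

Emit:
drive_tool --plan '[{"rx":0,"ry":0,"rz":0,"x":0,"y":0,"z":0,"fingers":0.2},{"rx":0,"ry":0,"rz":0,"x":0,"y":0,"z":0,"fingers":0.2},{"rx":0,"ry":0,"rz":0,"x":0,"y":0,"z":0,"fingers":0.2},{"rx":0,"ry":0,"rz":0,"x":0,"y":0,"z":0,"fingers":0.2}]' --squeeze 4

```text
time: 23.3
ee_pos: [0.4758, -0.307, 0.1067]
eef_rot: [0.995, -0.104, 0.0, -0.0]
ft_force: [-2.6, 3.4, 5.4]
width: 0.0257
```

Run:
```python
from h import *
s=st(); print(s["torque"].round(3)); d=viewer.camera("side"); show("side11",d,5,(170,200,290,310))
```

```text
t 23.3 p [ 0.4758 -0.307   0.1067] w 0.0257 F [-2.6  3.4  5.4] j [ 0.59  0.38 -0.12  1.81  0.05  0.95 -1.33]
[[ 0.979 -0.206  0.001]
 [-0.206 -0.979 -0.   ]
 [ 0.001 -0.    -1.   ]]
[0.634 0.349 0.01 ]
```

View pics/side11.png

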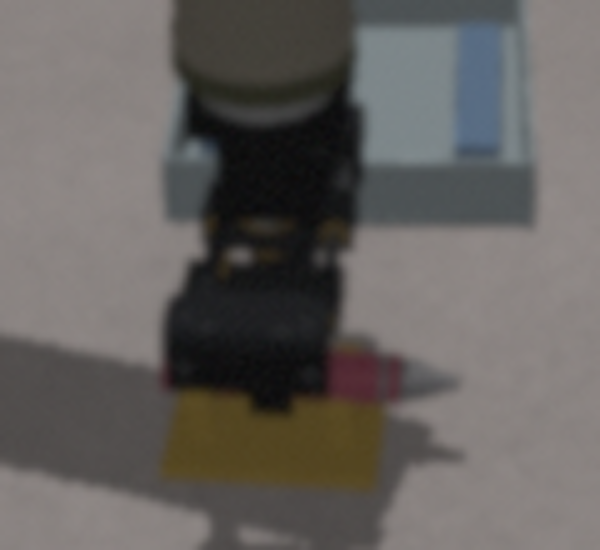

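Settled level in the grooves. Releasing and retreating straight up.

Emit:
drive_tool --plan '[{"rx":0,"ry":0,"rz":0,"x":0,"y":0,"z":0,"fingers":0.32},{"rx":0,"ry":0,"rz":0,"x":0,"y":0,"z":0,"fingers":0.36},{"rx":0,"ry":0,"rz":0,"x":0,"y":0,"z":0,"fingers":0.45},{"rx":0,"ry":0,"rz":0,"x":0,"y":0,"z":0,"fingers":0.5},{"rx":0,"ry":0,"rz":0,"x":0,"y":0,"z":0,"fingers":0.5}]'

```text
time: 23.98
ee_pos: [0.4754, -0.3072, 0.1061]
eef_rot: [0.995, -0.104, 0.0, 0.0]
ft_force: [0.7, 0.4, -0.2]
width: 0.0426
```

Emit:
drive_tool --plan '[{"rx":0,"ry":0,"rz":0,"x":0,"y":0,"z":-0.02,"fingers":0.5},{"rx":0,"ry":0,"rz":0,"x":0,"y":0,"z":-0.06,"fingers":0.5},{"rx":0,"ry":0,"rz":0,"x":0,"y":0,"z":-0.12,"fingers":0.5},{"rx":0,"ry":0,"rz":0,"x":0,"y":0,"z":-0.18,"fingers":0.5}]'

```text
time: 24.48
ee_pos: [0.4751, -0.307, 0.2879]
eef_rot: [0.995, -0.104, -0.0, -0.0]
ft_force: [0.8, -0.7, 0.2]
width: 0.0436
```

Run:
```python
from h import *
st(); go(300,-480,300,-12)
d=viewer.camera("side"); show("side12",d,3,(150,110,330,310))
```

```text
t 24.48 p [ 0.4751 -0.307   0.2879] w 0.0436 F [ 0.8 -0.7  0.2] j [ 0.59  0.21 -0.12  1.62  0.03  1.31 -1.31]
[[ 0.978 -0.206 -0.   ]
 [-0.206 -0.978  0.   ]
 [-0.     0.    -1.   ]]
go 300 -480 300 -12 -> xyz [-0.1356  0.2054 -0.0121] r [0.     0.     0.0002]
```

View pics/side12.png

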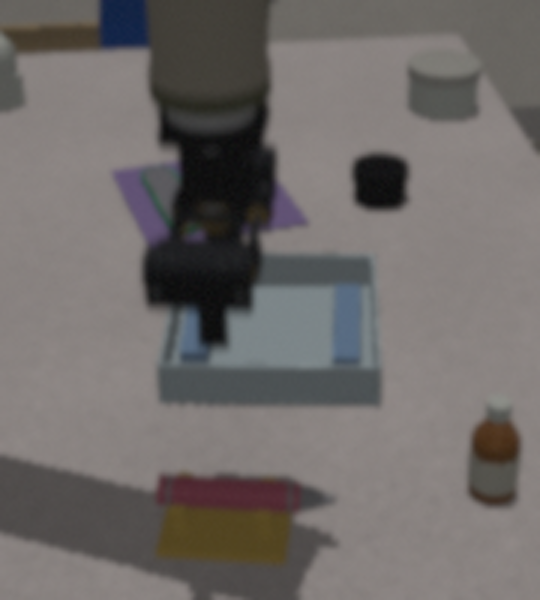

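The handpiece rests in the cradle. I'll move the arm aside so I can verify everything.

Emit:
drive_tool --plan '[{"rx":0,"ry":0,"rz":0,"x":-0.135,"y":0.205,"z":-0.012,"fingers":0.5},{"rx":0,"ry":0,"rz":0,"x":-0.135,"y":0.205,"z":-0.012,"fingers":0.5},{"rx":0,"ry":0,"rz":0,"x":-0.135,"y":0.205,"z":-0.012,"fingers":0.5},{"rx":0,"ry":0,"rz":0,"x":-0.135,"y":0.205,"z":-0.012,"fingers":0.5},{"rx":0,"ry":0,"rz":0,"x":-0.135,"y":0.205,"z":-0.012,"fingers":0.5},{"rx":0,"ry":0,"rz":0,"x":-0.135,"y":0.205,"z":-0.012,"fingers":0.5},{"rx":0,"ry":0,"rz":0,"x":-0.135,"y":0.205,"z":-0.012,"fingers":0.5},{"rx":0,"ry":0,"rz":0,"x":-0.135,"y":0.205,"z":-0.012,"fingers":0.5}]'

```text
time: 25.52
ee_pos: [0.302, -0.4792, 0.2981]
eef_rot: [0.995, -0.103, 0.0, -0.0]
ft_force: [0.6, 1.1, 0.2]
width: 0.0435
```

Run:
```python
from h import *
st()
for n,z in [("board_green",.012),("board_orange",.012),("handpiece",.0464),("mat",.004)]: find(n,"top",z)
for n in ("bottle","jar","brush_pot","bar_near","bar_far"):
    q=nets.find_in(n,"top")[:1]; print(n,[(np.round(a["centre"],3),round(a["confidence"],2)) for a in q])
d=viewer.camera("top"); show("top13",d,2,(40,120,440,300)); show("top13c",d,8,(380,220,450,290))
```

```text
t 25.52 p [ 0.302  -0.4792  0.2981] w 0.0435 F [0.6 1.1 0.2] j [ 0.88  0.2   0.06  1.62 -0.01  1.33 -0.84]
[[ 0.979 -0.205  0.   ]
 [-0.205 -0.979  0.   ]
 [ 0.    -0.    -1.   ]]
top board_green 0.98 z [0.009 0.013 0.016] mean [453.6 300.9] rect [453.4 301.2] -77.4 [177.4  44.6]
top board_orange 0.74 z [0.009 0.013 0.016] mean [541.6 318.9] rect [541.2 319.9] -76.3 [176.7  46.6]
top handpiece 0.84 z [0.046 0.057 0.062] mean [ 487.4 -311. ] rect [ 492.5 -311.6] -11.4 [147.  29.]
top mat 0.87 z [0.001 0.004 0.008] mean [497.5 314. ] rect [498.2 313.9] -77.7 [221.6 201.1]
bottle [(array([ 0.71 , -0.272,  0.068]), 0.9)]
jar [(array([0.707, 0.282, 0.044]), 0.81)]
brush_pot [(array([0.479, 0.553, 0.069]), 0.79)]
bar_near [(array([ 0.47 , -0.005,  0.026]), 0.92)]
bar_far [(array([ 0.624, -0.033,  0.029]), 0.63)]
```

View pics/top13.png

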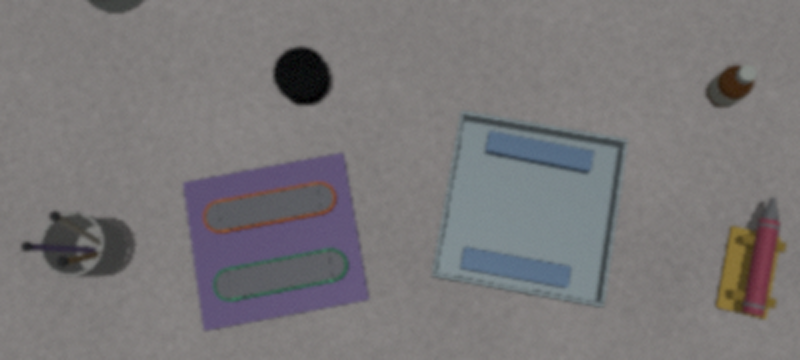

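View pics/top13c.png

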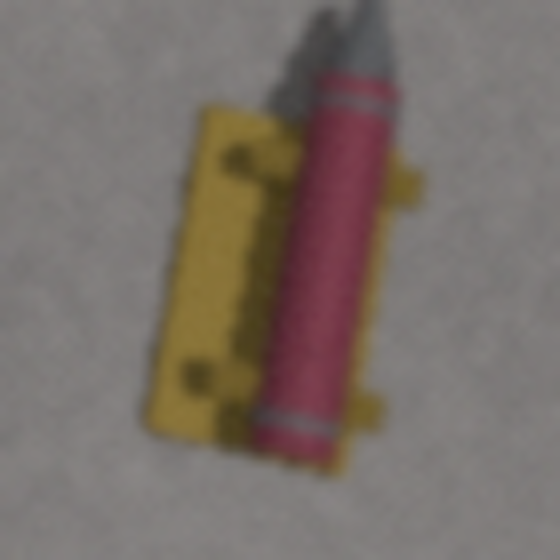

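Run:
```python
from h import *
d=viewer.camera("top");P=cloud(d);hsv=cv2.cvtColor(d["color"],cv2.COLOR_RGB2HSV)
m=((hsv[...,0]>160)|(hsv[...,0]<4))&(hsv[...,1]>70)&(P[...,1]<-.2)&(P[...,1]>-.4)&(P[...,0]<.6)&(P[...,0]>.35)
p=plane(d,m,.0464); print(m.sum(),rect(p)); u=np.array([.978,-.208])*1000
s=p[:,:2]@u; print("barrel along",np.percentile(s,[0,1,50,99,100]).round(1),"mid",((s.min()+s.max())/2).round(1))
# fork edges along axis, tips away from barrel
f=(hsv[...,0]>15)&(hsv[...,0]<35)&(hsv[...,1]>100)&(P[...,2]>.03)&(P[...,2]<.055)&(P[...,1]<-.2)&(P[...,1]>-.4)&(P[...,0]<.6)&(P[...,0]>.35)
q=P[f][:,:2]@u
for k in (q<528,q>=528): print("fork",k.sum(),np.percentile(q[k],[3,50,97]).round(1))
K=d["camera_matrix"]
q=nets.regions_of("handpiece","top")
p=plane(d,q[0]["region"],.0464); s=p[:,:2]@u; print("whole along",s.min().round(1),s.max().round(1),"orig from tail",(s.min()+60).round(1),"from nose",(s.max()-90).round(1))
```

```text
445 (array([ 482. , -308.7]), -12.5, array([98.5, 25.8]))
barrel along [486.3 487.4 535.9 583.7 584.9] mid 535.6
fork 50 [476.4 491.6 502. ]
fork 46 [547.4 562.6 569.4]
whole along 472.4 622.5 orig from tail 532.4 from nose 532.5
```

The barrel centre sits about 5 mm nose-ward of the fork midpoint. There is time to spare, so I'll regrip and centre it.

Run:
```python
from h import *
st(); go(475.4,-307.1,180,-12);go(475.4,-307.1,107,-12)
```

```text
t 26.32 p [ 0.301  -0.4799  0.2982] w 0.0438 F [ 0.7 -0.4  0.9] j [ 0.88  0.2   0.06  1.62 -0.01  1.33 -0.84]
[[ 0.978 -0.207  0.   ]
 [-0.207 -0.978 -0.   ]
 [ 0.     0.    -1.   ]]
go 475.4 -307.1 180 -12 -> xyz [ 0.135  -0.2051  0.1182] r [ 0.     -0.      0.0002]
go 475.4 -307.1 107 -12 -> xyz [ 0.135  -0.2051  0.1912] r [ 0.     -0.      0.0002]
```

Emit:
drive_tool --plan '[{"rx":0,"ry":0,"rz":0,"x":0.135,"y":-0.205,"z":0.05,"fingers":0.5},{"rx":0,"ry":0,"rz":0,"x":0.135,"y":-0.205,"z":0.05,"fingers":0.5},{"rx":0,"ry":0,"rz":0,"x":0.135,"y":-0.205,"z":0.05,"fingers":0.5},{"rx":0,"ry":0,"rz":0,"x":0.135,"y":-0.205,"z":0.05,"fingers":0.5},{"rx":0,"ry":0,"rz":0,"x":0.135,"y":-0.205,"z":0.08,"fingers":0.5},{"rx":0,"ry":0,"rz":0,"x":0.135,"y":-0.205,"z":0.118,"fingers":0.5},{"rx":0,"ry":0,"rz":0,"x":0.135,"y":-0.205,"z":0.118,"fingers":0.5},{"rx":0,"ry":0,"rz":0,"x":0.135,"y":-0.205,"z":0.118,"fingers":0.5}]'

```text
time: 27.32
ee_pos: [0.4759, -0.3077, 0.1816]
eef_rot: [0.995, -0.104, 0.001, 0.0]
ft_force: [0.7, -0.3, -0.7]
width: 0.0434
```

Run:
```python
from h import *
st(); go(475.4,-307.1,107,-12)
```

```text
t 27.32 p [ 0.4759 -0.3077  0.1816] w 0.0434 F [ 0.7 -0.3 -0.7] j [ 0.59  0.3  -0.12  1.75  0.04  1.1  -1.32]
[[ 0.978 -0.207  0.001]
 [-0.207 -0.978 -0.001]
 [ 0.001  0.    -1.   ]]
go 475.4 -307.1 107 -12 -> xyz [-0.0007 -0.0005  0.0746] r [ 0.0001 -0.0002  0.0002]
```

Emit:
drive_tool --plan '[{"rx":0,"ry":0,"rz":0,"x":0,"y":0,"z":0.04,"fingers":0.5},{"rx":0,"ry":0,"rz":0,"x":0,"y":0,"z":0.065,"fingers":0.5},{"rx":0,"ry":0,"rz":0,"x":0,"y":0,"z":0.074,"fingers":0.5},{"rx":0,"ry":0,"rz":0,"x":0,"y":0,"z":0.074,"fingers":0.5},{"rx":0,"ry":0,"rz":0,"x":0,"y":0,"z":0.074,"fingers":0.2},{"rx":0,"ry":0,"rz":0,"x":0,"y":0,"z":0.074,"fingers":0.2},{"rx":0,"ry":0,"rz":0,"x":0,"y":0,"z":0.074,"fingers":0.2},{"rx":0,"ry":0,"rz":0,"x":0,"y":0,"z":0.074,"fingers":0.2}]' --squeeze 15

```text
time: 28.32
ee_pos: [0.4759, -0.307, 0.1069]
eef_rot: [0.995, -0.104, 0.001, 0.0]
ft_force: [-0.4, 3.0, 6.6]
width: 0.0255
```

Run:
```python
from h import *
print(st()["torque"])
```

```text
t 28.32 p [ 0.4759 -0.307   0.1069] w 0.0255 F [-0.4  3.   6.6] j [ 0.59  0.38 -0.11  1.81  0.05  0.95 -1.33]
[[ 0.979 -0.206  0.001]
 [-0.206 -0.979 -0.   ]
 [ 0.001 -0.    -1.   ]]
[ 0.58609386  0.15354519 -0.02042319]
```

Emit:
drive_tool --plan '[{"rx":0,"ry":0,"rz":0,"x":0,"y":0,"z":-0.004,"fingers":0.2},{"rx":0,"ry":0,"rz":0,"x":0,"y":-0.001,"z":-0.006,"fingers":0.2},{"rx":0,"ry":0,"rz":0,"x":-0.005,"y":-0.001,"z":-0.006,"fingers":0.2},{"rx":0,"ry":0,"rz":0,"x":-0.005,"y":-0.001,"z":-0.006,"fingers":0.2},{"rx":0,"ry":0,"rz":0,"x":-0.005,"y":-0.001,"z":-0.003,"fingers":0.2},{"rx":0,"ry":0,"rz":0,"x":-0.005,"y":-0.001,"z":-0.001,"fingers":0.2},{"rx":0,"ry":0,"rz":0,"x":-0.005,"y":-0.001,"z":0,"fingers":0.2},{"rx":0,"ry":0,"rz":0,"x":-0.005,"y":-0.001,"z":0,"fingers":0.2}]'

```text
time: 29.32
ee_pos: [0.4708, -0.3058, 0.1069]
eef_rot: [0.995, -0.104, 0.0, 0.0]
ft_force: [-3.1, 0.2, 7.3]
width: 0.0252
```

Emit:
drive_tool --plan '[{"rx":0,"ry":0,"rz":0,"x":0,"y":0,"z":0,"fingers":0.2},{"rx":0,"ry":0,"rz":0,"x":0,"y":0,"z":0,"fingers":0.2},{"rx":0,"ry":0,"rz":0,"x":0,"y":0,"z":0,"fingers":0.2},{"rx":0,"ry":0,"rz":0,"x":0,"y":0,"z":0,"fingers":0.2}]' --squeeze 4

```text
time: 29.82
ee_pos: [0.4708, -0.3058, 0.1068]
eef_rot: [0.995, -0.104, 0.0, 0.0]
ft_force: [-2.0, -1.3, 6.6]
width: 0.0257
```

Run:
```python
from h import *
print(st()["torque"])
```

```text
t 29.82 p [ 0.4708 -0.3058  0.1068] w 0.0257 F [-2.  -1.3  6.6] j [ 0.59  0.37 -0.11  1.82  0.05  0.95 -1.32]
[[ 0.978 -0.207  0.001]
 [-0.207 -0.978 -0.001]
 [ 0.001  0.001 -1.   ]]
[-0.15516607  0.51151048 -0.03370772]
```

Seated with a light upward load and little side force. Releasing, retreating and checking.

Emit:
drive_tool --plan '[{"rx":0,"ry":0,"rz":0,"x":0,"y":0,"z":0,"fingers":0.32},{"rx":0,"ry":0,"rz":0,"x":0,"y":0,"z":0,"fingers":0.36},{"rx":0,"ry":0,"rz":0,"x":0,"y":0,"z":0,"fingers":0.45},{"rx":0,"ry":0,"rz":0,"x":0,"y":0,"z":0,"fingers":0.5},{"rx":0,"ry":0,"rz":0,"x":0,"y":0,"z":0,"fingers":0.5},{"rx":0,"ry":0,"rz":0,"x":0,"y":0,"z":-0.02,"fingers":0.5},{"rx":0,"ry":0,"rz":0,"x":0,"y":0,"z":-0.06,"fingers":0.5},{"rx":0,"ry":0,"rz":0,"x":0,"y":0,"z":-0.12,"fingers":0.5},{"rx":0,"ry":0,"rz":0,"x":0,"y":0,"z":-0.18,"fingers":0.5},{"rx":0,"ry":0,"rz":0,"x":0,"y":0,"z":-0.18,"fingers":0.5}]'

```text
time: 31.08
ee_pos: [0.4724, -0.3061, 0.2915]
eef_rot: [0.995, -0.104, 0.004, 0.002]
ft_force: [0.2, -0.3, -1.1]
width: 0.0433
```

Emit:
drive_tool --plan '[{"rx":0,"ry":0,"rz":0,"x":-0.135,"y":0.205,"z":-0.01,"fingers":0.5},{"rx":0,"ry":0,"rz":0,"x":-0.135,"y":0.205,"z":-0.01,"fingers":0.5},{"rx":0,"ry":0,"rz":0,"x":-0.135,"y":0.205,"z":-0.01,"fingers":0.5},{"rx":0,"ry":0,"rz":0,"x":-0.135,"y":0.205,"z":-0.01,"fingers":0.5},{"rx":0,"ry":0,"rz":0,"x":-0.135,"y":0.205,"z":-0.01,"fingers":0.5},{"rx":0,"ry":0,"rz":0,"x":-0.135,"y":0.205,"z":-0.01,"fingers":0.5},{"rx":0,"ry":0,"rz":0,"x":-0.135,"y":0.205,"z":-0.01,"fingers":0.5},{"rx":0,"ry":0,"rz":0,"x":-0.135,"y":0.205,"z":-0.01,"fingers":0.5}]'

```text
time: 32.08
ee_pos: [0.2973, -0.4771, 0.296]
eef_rot: [0.995, -0.103, 0.0, -0.0]
ft_force: [-0.5, 0.1, -0.3]
width: 0.0434
```

Run:
```python
from h import *
st(); u=np.array([.978,-.208])*1000
d=viewer.camera("top"); q=nets.regions_of("handpiece","top")
if q:
    p=plane(d,q[0]["region"],.0464); s=p[:,:2]@u; print(rect(p),"orig from tail",(s.min()+60).round(1),"from nose",(s.max()-90).round(1),"want 527.7")
    P=cloud(d)[q[0]["region"]]; print(np.percentile(P[:,2],[50,90]))
show("top14",d,2,(40,120,440,300))
d=viewer.camera("side"); show("side14",d,3,(150,110,340,310))
```

```text
t 32.08 p [ 0.2973 -0.4771  0.296 ] w 0.0434 F [-0.5  0.1 -0.3] j [ 0.88  0.19  0.06  1.63 -0.01  1.32 -0.83]
[[ 0.979 -0.205  0.   ]
 [-0.205 -0.979  0.   ]
 [ 0.    -0.    -1.   ]]
(array([ 484.9, -311.5]), -12.3, array([145.5,  29.8])) orig from tail 526.3 from nose 521.8 want 527.7
[0.05699708 0.06095504]
```

View pics/top14.png

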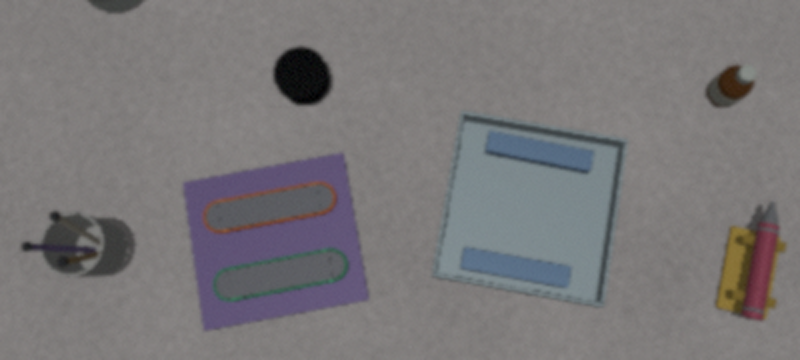

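View pics/side14.png

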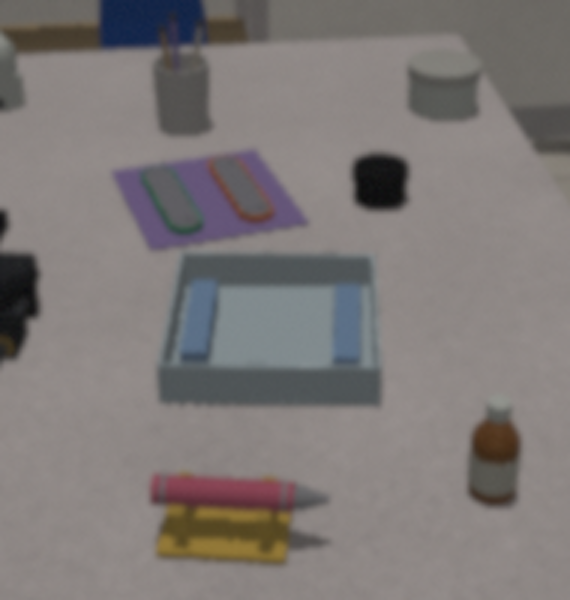

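The top and side views agree. The barrel midpoint (x≈224) is within a pixel or two of the fork midpoint (≈226), the boards are flat on the mat, the bars are in the bin and the bystanders are unmoved. Handing in.

Run:
```python
from h import *
workorder.close_job(); print(monitor.read_state()["time"])
```

```text
the job is handed in; nothing more can be done
the job is handed in; nothing more can be done
```

The job is done and handed in at about 32 s of the 67 s allowed. I laid the green board and then the orange board flat on the lilac mat. Only then did I lift out the handpiece and lower it into the yellow cradle.

- **Mid-job correction:** after the first placement the barrel sat about 5 mm towards the nose from the middle of the forks. I gripped it again, lifted it 6 mm, moved it back 5 mm, let it settle under a 4 N grip, then released it.
- **Handpiece:** it lies along the grooves at the expected height (top 57–61 mm).
- **Centring:** from its tail end it is about 1.5 mm off the middle, and the side view agrees. The nose-end estimate disagreed, giving about 6 mm off; the detected outline measured only 145.5 of the handpiece's 150 mm, so I discounted it.
- **Boards and bars:** both boards are wholly on the mat and flat, and both blue bars are still in the bin.
- **Bottle, jar and brush pot:** measured before the centring correction, they were within the 4 mm measuring error of their start positions. They look unmoved in the last pictures.
- **Forces:** every reading was well under the limits, about 9 N at most.

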